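Turn over a jar of preserved lemons and put it in the display case

TASK

Take the yellow-lidded jar of preserved lemons from under the rack's shelf, turn it upside down so that its lid points steeply downwards and keep it so for a second to turn the fruit over, then stand it upright and centred on the round cork pad in the display case without dropping it. Then lower the case's clear hood gently until it is fully closed, and leave all the other goods where they stand.

Things in the scene. Friction and masses are not known exactly. Their poses are not given: they have to be found in the camera images.
- jar: The jar to turn: glass with yellow fruit and a yellow lid, loose, about 0.3 kg, 105 mm high. Straight body 60 mm in diameter up to 76 mm, shoulder, then lid 56 mm in diameter from 83 to 105 mm. Origin: centre of its underside; z runs up through the lid. Stands in one of three places in a row on the rack
- rack: Fixed wooden rack, 400 mm wide along its y; x points away from the robot. Origin: on the table, below the row of jars. On its base board (12 mm thick, x -70 to +90 mm) three jars stand in a row at x = 0, y = -125, 0, +125 mm, under the shelf (see shelf_edge). Open towards the robot (-x) and the sides; posts 16 mm wide at x = 80, y = -192 and +192 mm
- shelf_edge (a point): Middle of the lower front edge of the rack's shelf board, 20 mm nearer the robot than the row of jars and 235 mm above the table. The board is 15 mm thick, runs 120 mm back from here (rack's +x) over the jars and is 400 mm wide; stock stands on it, up to 295 mm above the table, from 53 mm behind this edge
- case: Fixed display case: dark wooden open tray 200 mm (x) by 290 mm (y) by 65 mm high, walls and floor 8 mm thick. Origin: on the table, centre of the underside; x points away from the robot. A clear hood is hinged on its far (+x) rim. The cork pad and a green tin stand in it side by side, at y = -62.5 and +62.5 mm, either way round
- pad: Round cork pad, 80 mm in diameter, 4 mm thick, fixed on the case's floor. Origin: centre of its underside (8 mm above the table)
- hood (a joint): Opening angle of the clear hood, rad: 0 = fully closed, grows as its front rises, up to 1.7. Stiff hinge: it stays where it is left; closing takes 3 to 6 N at the front edge. The hood is a box open below, 200 by 290 mm, 60 mm deep, of 4 mm clear sheet with wooden edges; a brass knob sticks out 35 mm from the middle of its front wall, 30 mm below its top panel
- hood_hinge (a point): Middle of the hood's hinge line, 66 mm above the table on the case's far rim. Axes turn with the hood: closed, the hood reaches 200 mm along -x (towards the robot) and 60 mm up z; y is the hinge line
- hood_front (a point): Middle of the top front edge of the hood, at x = -200, z = +60 mm from the hinge in the hood's axes
- red_jar_a: Bystander: jar of the same size as the one to turn, with a red lid, on the rack. Origin: centre of its underside
- red_jar_b: Bystander: jar of the same size as the one to turn, with a red lid, on the rack. Origin: centre of its underside
- tin: Bystander: green tin with a brass-coloured top, 64 mm in diameter, 96 mm high, in the case beside the pad. Origin: centre of its underside
- thermos: Bystander: blue vacuum flask, 72 mm in diameter, 205 mm high, standing between and beyond rack and case. Origin: centre of its underside
- mug: Bystander: white mug, 80 mm in diameter, 85 mm high, handle at its +y. Origin: centre of its underside
Things that resemble listed ones, but are neither listed nor needed, are in the scene too. Leave any black or purple look-alike of the jar alone.

How it is judged:
By the outcome, as a careful person would: the job done as asked, in the order asked, and still so for the second after the job is handed in, with the robot touching nothing.
It also fails if it takes over 72 s, if anything falls off the work surface, if the arm or the gripper's body presses on something with over 40 N, if the wrist force passes 120 N, or if a joint passes its speed limit or range.

ROBOT

A 6-joint arm with a two-finger parallel gripper is mounted at the origin on the work surface. World frame = base frame: x ahead of the robot, y to its left, z up, the work surface at z = 0. Lengths are in m, angles in rad, forces in N, time in s.
With the tool pointing down it reaches from about 0.25 to 0.85 m from the base axis. Payload 12.5 kg.
Tool frame: the origin (TCP) lies midway between the tips of the shut fingers; the grasp point (between the pads) lies ctrl.grip_point_offset behind it (ctrl.grip_point_offset is the distance from the TCP to the grasp point, in m); z points along the fingers, y is the line along which they close (so a half turn about z gives the same grasp; the last joint's range is limited). The gripper opens to 93 mm and grips with 3 to 60 N. Pads are 15 mm wide; open, the fingers measure 128 mm over their backs; the gripper's body (75 mm by 188 mm) begins 65 mm behind the grasp point.
Start: joints at [-1.273, 0.351, 1.652, -0, 1.139, -0.085], TCP at [0.205, -0.51, 0.219] pointing down, gripper open.
Joint ranges: [-2.75, 2.75], [-0.79, 2.1], [0.01, 2.65], [-1.57, 4.71], [0.07, 3.14], [-2.87, 2.87]. Speed limits (rad/s): [2.22, 2.22, 2.79, 3.14, 3.14, 3.14].

INTERFACE

Orientations are given as a unit quaternion [w, x, y, z].
In Python, from station import ctrl gives the robot as it stands.
- The arm moves only by the tool servo_tool, never from a script. Its argument "moves" is a list of rows, each an object of numbers: "x", "y", "z": the shift along the tool's x, y, z in units of 0.4 m (1.0 is 0.4 m); "wx", "wy", "wz": the turn, a rotation vector about the tool's x, y, z in units of 120 degrees (1.0 is 120 degrees). In form: [{"x": .., "y": .., "z": .., "wx": .., "wy": .., "wz": ..}, ...]. A call has 1 to 5 rows; each row is the pose to reach, as a shift and turn from the pose commanded when the call began, along the tool's axes at that moment; what a row does not reach only later rows make up. A row lasts 1/8 s, in which the tool goes at most 62.5 mm and 10.7 degrees, less where a joint would pass 70% of its speed; a pose out of reach is approached as far as the arm can. A call with a number of a shift or a turn outside -1 to 1 is refused whole. A call with a gripper value outside its range is refused whole. "grip" is the finger opening in mm, from 0 to 93, set as the call begins (left out, the last holds). The fingers move at their own pace and stop on an object; "squeeze" is the grip in N (left out, the last holds). Time passes only in rows, so rows that repeat a pose let the fingers close. It gives the time, the measured TCP pose, the force, the opening and the grip force at its end, in the units of the state.
- ctrl.observe(): the state, without advancing time (a new reading comes with each control period).
- ctrl.grab_frame(name): name is "scene" or "top"; returns a dict with "pixels" (420x560x3 uint8, red, green, blue), "K" (3x3 intrinsics, pixels), "distortion" ([k1, k2, p1, p2, k3] as OpenCV has them; the pictures are not rectified), "rvec" (rotation vector, rad) and "tvec" (3), from world to camera coordinates, as OpenCV has them. Camera axes: x right, y down, z forward; pixel columns grow to the right and rows downward; lengths in m; the calibration is good to about 2 mm. A picture is of the moment at which its call begins. There is no depth.
- ctrl.sign_off(): hands the job in; it is judged then, once.
The state is a dict: "t": time; "joint_positions": joint angles; "joint_velocities": joint speeds; "effort": joint torques, N m; "tcp_pos": TCP position; "eef_rot": TCP orientation; "wrist_force": force on the tool from outside, world axes, zero at the start; "ft_torque": the same for the moment, N m; "grip_width": finger opening in m; "finger_force": force on a finger pad.
Only numpy, scipy, OpenCV 4.12 (cv2) and the standard library are available. Lean on these libraries where they do the work, as an engineer would, in place of code of your own. Each camera call takes 0.05 s, during which the arm holds its last target. There are 200 camera calls.

## Working session

There is one attempt and no reset: what is moved stays moved. The work goes in short steps, Python scripts to look and compute and a tool call to move; the robot and the scene stay as the last step left them, time stands still between calls to the robot, and variables do not carry over. Pictures are saved under pics/ and viewed, at most 13 in all, crops included, and the job is handed in when it is done.

Besides the shell and the picture viewer there is one more tool, called after ">>>" as name([rows], argument=value, ...), one row to a line, values as JSON. servo_tool: Moves the arm, as the interface text tells. Shifts and turns lie within -1 to 1; 1 stands for 0.4 m of shift or 120 degrees of turn. Its arguments: {"type":"object","properties":{"moves":{"type":"array"},"grip":{"type":"number"},"squeeze":{"type":"number"}},"required":["moves"]}

```bash
ls; mkdir -p pics; python3 - <<'E'
from station import ctrl
import cv2,pickle
o=ctrl.observe();print(o, ctrl.grip_point_offset)
for n in("scene","top"):
    f=ctrl.grab_frame(n);pickle.dump(f,open(n+'.pkl','wb'))
    cv2.imwrite(f'pics/{n}0.png',cv2.cvtColor(f['pixels'],cv2.COLOR_RGB2BGR)); print(f['K'],f['distortion'],f['rvec'],f['tvec'])
E
```

```text
pics
{'t': 0.0, 'joint_positions': array([-1.27262506e+00,  3.51217262e-01,  1.65240397e+00, -1.13992700e-05,
        1.13908609e+00, -8.46031412e-02]), 'joint_velocities': array([ 0.00049175, -0.00108905, -0.00150023, -0.00100696, -0.00041803,
       -0.00064279]), 'effort': array([-1.10487257e-03, -4.97317171e+01, -2.85253304e+01,  6.98793400e-02,
        2.56202370e-02, -8.46769967e-05]), 'tcp_pos': array([ 0.20534438, -0.50987216,  0.21811946]), 'eef_rot': array([-5.53608825e-04,  9.81740698e-01,  1.90223268e-01, -6.45473480e-05]), 'wrist_force': array([-0.27458439, -0.24073389, -0.36638425]), 'ft_torque': array([-7.43305463e-05,  1.32868026e-02, -3.02156077e-02]), 'finger_force': 0.0, 'grip_width': 0.09294108339502781} 0.0188
[[495.24168701   0.         288.49860294]
 [  0.         495.24168701 205.25715167]
 [  0.           0.           1.        ]] [-0.02005722  0.          0.          0.          0.        ] [ 2.55459344  1.27753944 -0.19396048] [-0.27890593 -0.4238981   1.80255167]
[[461.47649162   0.         278.0857133 ]
 [  0.         461.47649162 203.86039294]
 [  0.           0.           1.        ]] [0.02224776 0.         0.         0.         0.        ] [ 2.07680753 -2.12479832  0.23810234] [-0.07260069  0.56191945  1.3822423 ]
```

View pics/scene0.png

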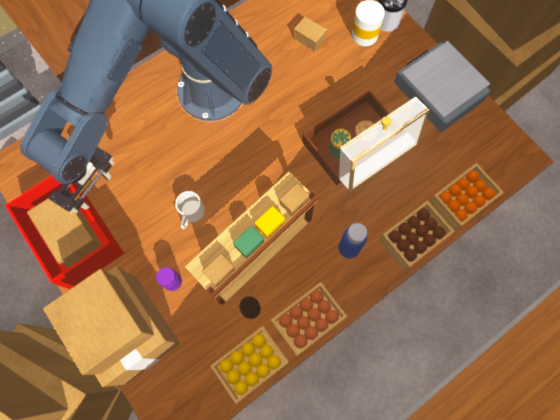

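View pics/top0.png

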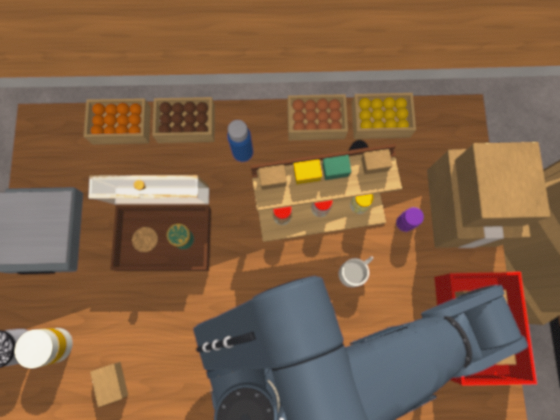

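The scene view shows the rack at about (250,235), the open case at (360,140) and the thermos at (352,240). The top view shows lids under the shelf: red (283,212), red (322,204) and yellow (364,199). It also shows the pad at (145,239), tin (178,236), hood (150,190) with its knob at (139,185), and the mug at (354,272). I'll zoom in next.

```bash
cat > h.py <<'E'
import numpy as np,cv2,pickle
def load(n): return pickle.load(open(n+'.pkl','rb'))
def ray(f,px):
    R=cv2.Rodrigues(np.array(f['rvec']))[0];t=np.array(f['tvec']).ravel()
    u=cv2.undistortPoints(np.array([[px]],float),np.array(f['K']),np.array(f['distortion'])).ravel()
    d=R.T@np.array([u[0],u[1],1.]);return -R.T@t,d/np.linalg.norm(d)
def onz(f,px,z):
    c,d=ray(f,px);return c+d*(z-c[2])/d[2]
def tri(f,p,g,q):
    c,d=ray(f,p);e,h=ray(g,q)
    s=np.linalg.lstsq(np.c_[d,-h],e-c,rcond=None)[0]
    a=c+s[0]*d;b=e+s[1]*h;return (a+b)/2,np.linalg.norm(a-b)
def proj(f,X): return cv2.projectPoints(np.array(X,float).reshape(-1,3),np.array(f['rvec']),np.array(f['tvec']),np.array(f['K']),np.array(f['distortion']))[0].reshape(-1,2)
E
python3 - <<'E'
from h import *
t=load('top')['pixels'];s=load('scene')['pixels']
def crop(a,x,y,w,h,k): return cv2.resize(a[y:y+h,x:x+w],None,fx=k,fy=k,interpolation=cv2.INTER_CUBIC)
a=np.vstack([crop(t,240,140,200,150,4)])
cv2.imwrite('pics/a.png',a[...,::-1])
b=np.hstack([crop(t,80,160,140,120,2.85),crop(s,300,90,140,120,2.85)])
c=crop(s,180,165,150,140,2.0)
d=crop(s,155,165,70,70,2.8)
b=b[:340]
low=np.zeros((260,b.shape[1],3),np.uint8)
c=crop(s,180,170,145,130,2.0);low[:,:290]=c
cc=crop(s,140,180,90,65,4);low[:,300:660]=cc
b=np.vstack([b,low]);print(b.shape);cv2.imwrite('pics/b.png',b[...,::-1])
E
```

```text
(600, 798, 3)
```

View pics/a.png

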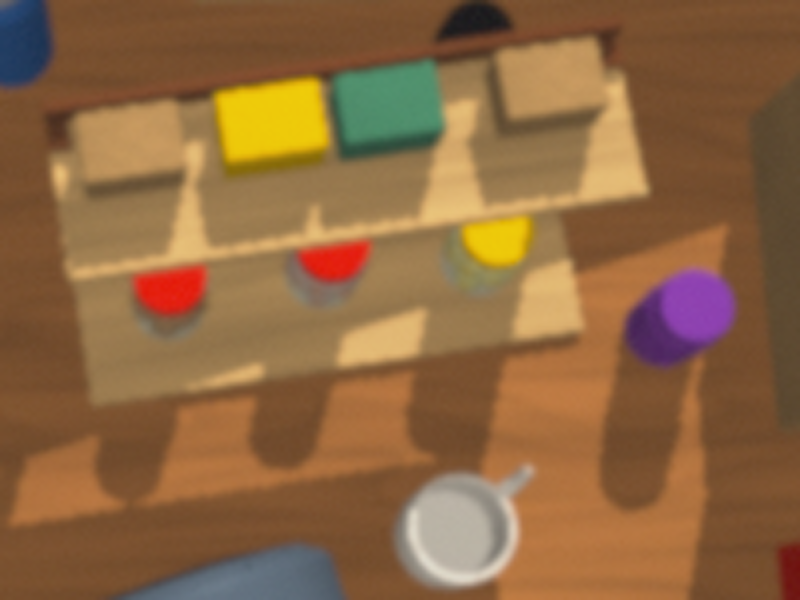

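View pics/b.png

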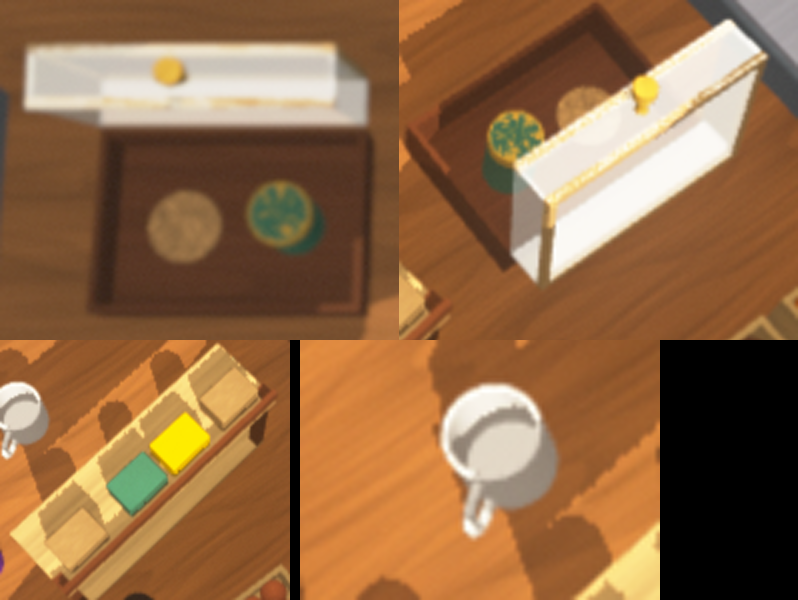

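The crops are clear. The yellow lid is at top crop (497,240), and the shelf front edge runs from (70,275) to (648,193). The pad is at crop b (185,227) and the knob at (169,71).

```bash
python3 - <<'E'
from h import *
np.set_printoptions(precision=4,suppress=True)
T=load('top');S=load('scene')
A=lambda u,v:(240+u/4-.375,140+v/4-.375)
B=lambda u,v:(80+u/2.85-.32,160+v/2.85-.32)
Bs=lambda u,v:(300+(u-399)/2.85-.32,90+v/2.85-.32)
C=lambda u,v:(180+u/2-.25,170+(v-340)/2-.25)
L=tri(T,A(68,268),S,C(217,345));R=tri(T,A(648,188),S,C(10,535));print('shelf L,R',L,R)
print('shelf z.25',onz(T,A(68,268),.25),onz(T,A(648,188),.25))
bl,br=onz(T,A(93,402),.012),onz(T,A(582,332),.012);print('base front',bl,br)
print('len',np.linalg.norm(bl-br),'yaw',np.arctan2(*(-(bl-br)[[0]]),(bl-br)[1]))
img=cv2.cvtColor(T['pixels'],cv2.COLOR_RGB2HSV)
def circ(mask,z,rad):
    c,_=cv2.findContours(mask,cv2.RETR_EXTERNAL,cv2.CHAIN_APPROX_NONE)
    c=max(c,key=cv2.contourArea).reshape(-1,2)
    return np.array([onz(T,p,z)[:2] for p in c.astype(float)])
from scipy.optimize import least_squares
for nm,lo,hi,x0,x1 in(('yel',(22,150,120),(35,255,255),345,380),('r1',(0,180,120),(8,255,255),270,298),('r2',(0,180,120),(8,255,255),308,340)):
    m=cv2.inRange(img,lo,hi);k=np.zeros_like(m);k[191:230,x0:x1]=255
    P=circ(m&k,.117,.028)
    # drop points at the shelf edge (line through L,R as seen in the image)
    a=onz(T,A(70,278),.117)[:2];b=onz(T,A(648,195),.117)[:2]
    n=np.array([-(b-a)[1],(b-a)[0]]);n/=np.linalg.norm(n);n*=-np.sign(n[0])
    Q=P[(P-a)@n>.005]
    r=least_squares(lambda c:np.linalg.norm(Q-c,axis=1)-.0265,Q.mean(0)+[.01,0])
    print(nm,r.x,r.cost,len(Q),'yrange',P.min(0),P.max(0))
def cen(pts,z): return onz(T,pts,z)
print('pad',cen(B(185,227),.012),tri(T,B(185,227),S,Bs(588,117)))
print('tin top',cen(B(281,214),.104),tri(T,B(281,214),S,Bs(516,137)))
print('knob end',tri(T,B(169,71),S,Bs(646,90)))
for p in((97,302),(361,310),(371,138),(102,132)):print('case',onz(T,B(*p),.065))
print('hood top L',tri(T,B(27,48),S,Bs(728,24)))
print('hood: far rim R', tri(T,B(334,46),S,Bs(517,163)))
print('mug',onz(T,A(460,525),.085),'purple',onz(T,A(697,305),.1),'thermos',tri(T,(238,130),S,(357,232)))
E
```

```text
shelf L,R (array([ 0.5083, -0.0305,  0.2549]), np.float64(0.007727868918838265)) (array([ 0.5583, -0.4257,  0.2469]), np.float64(0.0014866394981768718))
shelf z.25 [ 0.5108 -0.0267  0.25  ] [ 0.5577 -0.4241  0.25  ]
base front [ 0.4545 -0.0343  0.012 ] [ 0.5022 -0.4278  0.012 ]
len 0.3964106098973807 yaw 0.1207723295267611
yel [ 0.5579 -0.3446] 0.00029998684855682466 33 yrange [ 0.5322 -0.3722] [ 0.5721 -0.3174]
r1 [ 0.5231 -0.0976] 0.0008144838697733081 40 yrange [ 0.504  -0.1238] [ 0.5405 -0.0724]
r2 [ 0.5596 -0.2207] 0.0008303971936991797 30 yrange [ 0.5286 -0.2482] [ 0.5562 -0.1965]
pad [0.4659 0.3428 0.012 ] (array([0.4668, 0.3438, 0.0018]), np.float64(0.00396562812227668))
tin top [0.4628 0.2158 0.104 ] (array([0.4638, 0.2169, 0.097 ]), np.float64(0.0009741966151643818))
knob end (array([0.5653, 0.2781, 0.3014]), np.float64(0.002352020066841962))
case [0.3793 0.4171 0.065 ]
case [0.364  0.1365 0.065 ]
case [0.5512 0.128  0.065 ]
case [0.5648 0.4225 0.065 ]
hood top L (array([0.5726, 0.3797, 0.348 ]), np.float64(0.022340650024860156))
hood: far rim R (array([0.5672, 0.11  , 0.3547]), np.float64(0.01690490177141627))
mug [ 0.3449 -0.3089  0.085 ] purple [ 0.5049 -0.4953  0.1   ] thermos (array([0.7569, 0.0284, 0.1935]), np.float64(0.0006599040630180124))
```

```bash
cat >> h.py <<'E'
from scipy.spatial.transform import Rotation as Ro
def Rt(heading,down,flip=False):
    "tool z at heading (deg), down deg below horizontal, tool y horizontal to the right"
    h,d=np.radians([heading,down]);z=np.array([np.cos(d)*np.cos(h),np.cos(d)*np.sin(h),-np.sin(d)])
    y=np.array([np.sin(h),-np.cos(h),0]);return np.c_[np.cross(y,z),y,z]
def delta(pos,R,off=0.,p0=None,R0=None):
    "units for servo_tool to bring grasp point (off=.0188) or TCP to pos with R"
    from station import ctrl
    o=ctrl.observe();q=o['eef_rot']
    R0=Ro.from_quat([q[1],q[2],q[3],q[0]]).as_matrix();p=np.array(pos)+off*R[:,2]
    s=R0.T@(p-o['tcp_pos'])/.4;w=np.degrees(Ro.from_matrix(R0.T@R).as_rotvec())/120
    print('shift',s.round(3),'turn',w.round(3))
def st():
    from station import ctrl
    o=ctrl.observe();q=o['eef_rot'];R=Ro.from_quat([q[1],q[2],q[3],q[0]]).as_matrix()
    print('t',o['t'],'q',o['joint_positions'].round(3),'p',o['tcp_pos'].round(4),'F',o['wrist_force'].round(1),'gw',round(o['grip_width'],4),'ff',o['finger_force'])
    print('grasp pt',(o['tcp_pos']-.0188*R[:,2]).round(4));print(R.round(3))
E
python3 - <<'E'
from h import *
T=load('top');S=load('scene')
for n,f,c,r in(('T',T,(145,239),22),('S',S,(366,131),22)):
    img=f['pixels'];hsv=cv2.cvtColor(img,cv2.COLOR_RGB2HSV)
    k=np.zeros(img.shape[:2],np.uint8);cv2.circle(k,c,r,255,-1)
    m=((hsv[...,2]>110)&(k>0)&(hsv[...,0]<22)).astype(np.uint8)
    cs,_=cv2.findContours(m,0,1);cc=max(cs,key=cv2.contourArea);e=cv2.fitEllipse(cc);print(n,e)
    print(onz(f,e[0],.012))
    if n=='T':e0=e
print(tri(T,e0[0],S,e[0]))
G=np.array([.561,-.3465,.057]);R=Rt(5,35);print(R.round(3))
delta(G-.2*R[:,2],R,.0188)
E
```

```text
T ((144.3661651611328, 239.0682830810547), (24.007617950439453, 25.578624725341797), 56.03763961791992)
[0.46676883 0.34351377 0.012     ]
S ((366.2378234863281, 133.5965118408203), (29.32850456237793, 38.80978012084961), 69.1308822631836)
[0.47845217 0.33080649 0.012     ]
(array([ 0.47036947,  0.34865911, -0.01939451]), np.float64(0.008086632360944717))
[[ 0.571  0.087  0.816]
 [ 0.05  -0.996  0.071]
 [ 0.819  0.    -0.574]]
shift [ 0.622 -0.155  0.143] turn [-0.068  0.455  0.13 ]
```

>>> servo_tool([
  {"x": 0.06,"y": -0.015,"z": 0.014,"wx": -0.007,"wy": 0.045,"wz": 0.013},
  {"x": 0.16,"y": -0.04,"z": 0.035,"wx": -0.018,"wy": 0.12,"wz": 0.033},
  {"x": 0.27,"y": -0.07,"z": 0.06,"wx": -0.03,"wy": 0.2,"wz": 0.055},
  {"x": 0.37,"y": -0.09,"z": 0.085,"wx": -0.04,"wy": 0.27,"wz": 0.08},
  {"x": 0.47,"y": -0.115,"z": 0.107,"wx": -0.05,"wy": 0.34,"wz": 0.1},
], grip=93)

```text
t: 0.72
tcp_pos: [0.3634, -0.3969, 0.1758]
eef_rot: [-0.016, 0.932, 0.075, 0.353]
wrist_force: [1.2, 0.4, -0.1]
grip_width: 0.0926
finger_force: 0.0
```

```bash
python3 - <<'E'
from h import *
st();R=Rt(5,35);G=np.array([.561,-.3465,.057]);delta(G-.2*R[:,2],R,.0188)
E
```

```text
t 0.725 q [-1.265  0.35   1.986  0.956  0.921 -0.506] p [ 0.3634 -0.3969  0.1758] F [ 1.2  0.4 -0.1] gw 0.0926 ff 0.0
grasp pt [ 0.351  -0.3984  0.1899]
[[ 0.739  0.151  0.656]
 [ 0.129 -0.988  0.082]
 [ 0.661  0.024 -0.75 ]]
shift [ 0.08  -0.075  0.117] turn [-0.015  0.113  0.029]
```

>>> servo_tool([
  {"x": 0.03,"y": -0.03,"z": 0.04,"wx": -0.005,"wy": 0.04,"wz": 0.01},
  {"x": 0.06,"y": -0.055,"z": 0.085,"wx": -0.01,"wy": 0.085,"wz": 0.02},
  {"x": 0.08,"y": -0.075,"z": 0.117,"wx": -0.015,"wy": 0.113,"wz": 0.029},
  {"x": 0.08,"y": -0.075,"z": 0.117,"wx": -0.015,"wy": 0.113,"wz": 0.029},
  {"x": 0.08,"y": -0.075,"z": 0.117,"wx": -0.015,"wy": 0.113,"wz": 0.029},
])

```text
t: 1.35
tcp_pos: [0.4122, -0.3601, 0.1612]
eef_rot: [-0.021, 0.887, 0.041, 0.459]
wrist_force: [-1.0, 0.0, -0.8]
grip_width: 0.0931
finger_force: 0.0
```

```bash
python3 - <<'E'
from h import *
from station import ctrl
st();R=Rt(5,35);G=np.array([.561,-.3465,.057]);delta(G,R,.0188)
ims=[]
for n,c in(('top',(260,140,180,150)),('scene',(120,110,200,150))):
    f=ctrl.grab_frame(n);pickle.dump(f,open(n+'1.pkl','wb'));x,y,w,h=c
    ims.append(cv2.resize(f['pixels'][y:y+h,x:x+w],(400,int(400*h/w)),interpolation=2))
H=min(i.shape[0] for i in ims);cv2.imwrite('pics/c.png',np.hstack([i[:H] for i in ims])[...,::-1])
E
```

```text
t 1.35 q [-1.225  0.426  2.099  1.363  0.939 -0.806] p [ 0.4122 -0.3601  0.1612] F [-1.   0.  -0.8] gw 0.0931 ff 0.0
grasp pt [ 0.3969 -0.3615  0.1721]
[[ 0.576  0.091  0.813]
 [ 0.053 -0.996  0.074]
 [ 0.816  0.001 -0.578]]
shift [0.004 0.    0.502] turn [-0.001  0.003  0.001]
```

View pics/c.png

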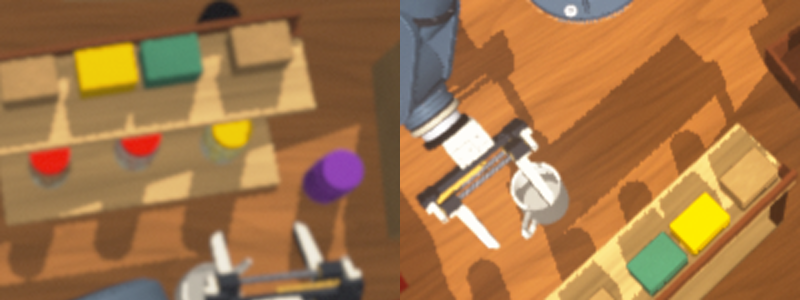

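The top crop shows the open fingers heading straight for the yellow lid (231,130), clear of the red jars and the shelf. Advancing.

>>> servo_tool([
  {"x": 0.001,"z": 0.06},
  {"x": 0.001,"z": 0.14},
  {"x": 0.002,"z": 0.22},
  {"x": 0.003,"z": 0.3},
  {"x": 0.004,"z": 0.36},
])

```text
validation failed for argument at $.mo...
```

>>> servo_tool([
  {"z": 0.04},
  {"z": 0.09},
  {"z": 0.13},
  {"z": 0.142},
  {"z": 0.142},
])

```text
validation failed for argument at $.mo...
```

```bash
python3 - <<'E'
from h import *
from station import ctrl
st();R=Rt(5,35);G=np.array([.561,-.3465,.057]);delta(G,R,.0188)
ims=[]
for n,c in(('top',(260,140,180,150)),('scene',(120,110,200,150))):
    f=ctrl.grab_frame(n);pickle.dump(f,open(n+'2.pkl','wb'));x,y,w,h=c
    ims.append(cv2.resize(f['pixels'][y:y+h,x:x+w],(400,int(400*h/w)),interpolation=2))
H=min(i.shape[0] for i in ims);cv2.imwrite('pics/d.png',np.hstack([i[:H] for i in ims])[...,::-1])
E
```

```text
t 1.45 q [-1.225  0.426  2.099  1.364  0.939 -0.806] p [ 0.4122 -0.3602  0.1615] F [ 0.1 -0.7  0.4] gw 0.0931 ff 0.0
grasp pt [ 0.3969 -0.3616  0.1723]
[[ 0.575  0.091  0.813]
 [ 0.054 -0.996  0.073]
 [ 0.816  0.001 -0.578]]
shift [ 0.003 -0.001  0.503] turn [-0.001  0.002  0.002]
```

View pics/d.png

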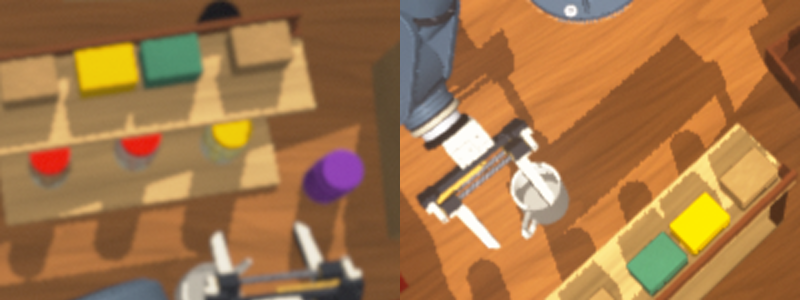

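The move call was refused, so the picture is unchanged. Every row needs all six numbers.

>>> servo_tool([
  {"x": 0.001,"y": 0,"z": 0.06,"wx": 0,"wy": 0,"wz": 0},
  {"x": 0.001,"y": 0,"z": 0.14,"wx": 0,"wy": 0,"wz": 0},
  {"x": 0.002,"y": 0,"z": 0.22,"wx": 0,"wy": 0,"wz": 0},
  {"x": 0.003,"y": 0,"z": 0.3,"wx": 0,"wy": 0,"wz": 0},
  {"x": 0.004,"y": 0,"z": 0.36,"wx": 0,"wy": 0,"wz": 0},
])

```text
t: 2.17
tcp_pos: [0.5313, -0.3487, 0.0786]
eef_rot: [-0.021, 0.887, 0.041, 0.459]
wrist_force: [-0.9, -1.5, 0.5]
grip_width: 0.0933
finger_force: 0.0
```

```bash
python3 - <<'E'
from h import *
from station import ctrl
st();R=Rt(5,35);G=np.array([.561,-.3465,.057]);delta(G,R,.0188)
ims=[]
for n,c in(('top',(260,140,180,150)),('scene',(120,110,200,150))):
    f=ctrl.grab_frame(n);pickle.dump(f,open(n+'2.pkl','wb'));x,y,w,h=c
    ims.append(cv2.resize(f['pixels'][y:y+h,x:x+w],(400,int(400*h/w)),interpolation=2))
H=min(i.shape[0] for i in ims);cv2.imwrite('pics/e.png',np.hstack([i[:H] for i in ims])[...,::-1])
E
```

```text
t 2.175 q [-0.977  0.666  1.971  1.662  0.802 -0.941] p [ 0.5313 -0.3487  0.0786] F [-0.9 -1.5  0.5] gw 0.0933 ff 0.0
grasp pt [ 0.516  -0.3501  0.0895]
[[ 0.575  0.091  0.813]
 [ 0.053 -0.996  0.074]
 [ 0.817  0.    -0.577]]
shift [-0.001  0.001  0.139] turn [-0.002  0.002  0.001]
```

View pics/e.png

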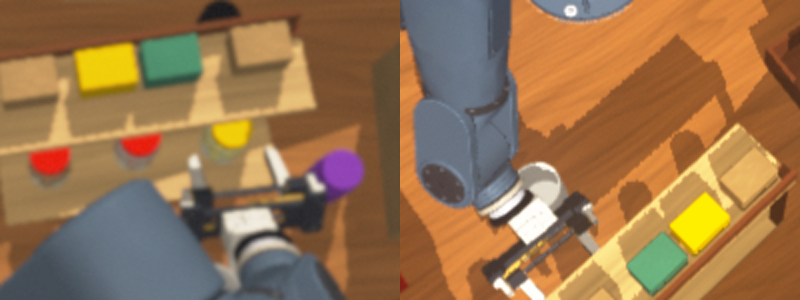

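The fingers (196,165) and (275,165) are on either side of the lid at (231,132), and the purple look-alike has about 20 mm of clearance. I'll finish the approach and grip.

>>> servo_tool([
  {"x": -0.001,"y": 0,"z": 0.04,"wx": 0,"wy": 0,"wz": 0},
  {"x": -0.001,"y": 0,"z": 0.08,"wx": 0,"wy": 0,"wz": 0},
  {"x": -0.001,"y": 0,"z": 0.12,"wx": 0,"wy": 0,"wz": 0},
  {"x": -0.001,"y": 0,"z": 0.139,"wx": 0,"wy": 0,"wz": 0},
  {"x": -0.001,"y": 0,"z": 0.139,"wx": 0,"wy": 0,"wz": 0},
])

```text
t: 2.9
tcp_pos: [0.5756, -0.3443, 0.0463]
eef_rot: [-0.021, 0.887, 0.041, 0.459]
wrist_force: [0.2, -0.4, -0.1]
grip_width: 0.0929
finger_force: 0.0
```

>>> servo_tool([
  {"x": 0,"y": 0,"z": 0,"wx": 0,"wy": 0,"wz": 0},
  {"x": 0,"y": 0,"z": 0,"wx": 0,"wy": 0,"wz": 0},
  {"x": 0,"y": 0,"z": 0,"wx": 0,"wy": 0,"wz": 0},
  {"x": 0,"y": 0,"z": 0,"wx": 0,"wy": 0,"wz": 0},
  {"x": 0,"y": 0,"z": 0,"wx": 0,"wy": 0,"wz": 0},
], grip=52, squeeze=25)

```text
t: 3.52
tcp_pos: [0.5754, -0.345, 0.0469]
eef_rot: [-0.021, 0.887, 0.04, 0.459]
wrist_force: [-0.8, -1.3, 1.1]
grip_width: 0.0594
finger_force: 25.0
```

```bash
python3 - <<'E'
from h import *
st()
E
```

```text
t 3.525 q [-0.9    0.757  1.898  1.753  0.767 -0.973] p [ 0.5754 -0.345   0.0469] F [-0.8 -1.3  1.1] gw 0.0594 ff 25.000241696834564
grasp pt [ 0.5601 -0.3464  0.0578]
[[ 0.575  0.09   0.813]
 [ 0.052 -0.996  0.074]
 [ 0.817  0.    -0.577]]
```

>>> servo_tool([
  {"x": 0.01,"y": 0,"z": -0.007,"wx": 0,"wy": 0,"wz": 0},
  {"x": 0.025,"y": 0,"z": -0.018,"wx": 0,"wy": 0,"wz": 0},
  {"x": 0.04,"y": 0,"z": -0.03,"wx": 0,"wy": 0,"wz": 0},
  {"x": 0.04,"y": 0,"z": -0.06,"wx": 0,"wy": 0,"wz": 0},
  {"x": 0.04,"y": 0,"z": -0.11,"wx": 0,"wy": 0,"wz": 0},
], squeeze=35)

```text
t: 4.15
tcp_pos: [0.5478, -0.3468, 0.0856]
eef_rot: [-0.021, 0.887, 0.041, 0.459]
wrist_force: [0.6, -0.8, -4.1]
grip_width: 0.0594
finger_force: 35.0
```

>>> servo_tool([
  {"x": 0,"y": 0,"z": -0.06,"wx": 0,"wy": 0,"wz": 0},
  {"x": 0,"y": 0,"z": -0.14,"wx": 0,"wy": 0,"wz": 0},
  {"x": 0,"y": 0,"z": -0.24,"wx": 0,"wy": 0,"wz": 0},
  {"x": 0,"y": 0,"z": -0.34,"wx": 0,"wy": 0,"wz": 0},
  {"x": 0,"y": 0,"z": -0.42,"wx": 0,"wy": 0,"wz": 0},
])

```text
t: 4.78
tcp_pos: [0.41, -0.3594, 0.1833]
eef_rot: [-0.02, 0.887, 0.04, 0.459]
wrist_force: [0.1, 0.5, -3.6]
grip_width: 0.0593
finger_force: 35.0
```

```bash
python3 - <<'E'
from h import *
st();delta([.40,-.30,.40],Rt(-20,35),.0188);delta([.55,.05,.45],Rt(0,35),.0188)
E
```

```text
t 4.775 q [-1.229  0.377  2.094  1.323  0.954 -0.741] p [ 0.41   -0.3594  0.1833] F [ 0.1  0.5 -3.6] gw 0.0593 ff 34.999297857284546
grasp pt [ 0.3947 -0.3608  0.1942]
[[ 0.575  0.09   0.813]
 [ 0.052 -0.996  0.073]
 [ 0.816  0.    -0.578]]
shift [ 0.434 -0.134 -0.278] turn [-0.171  0.002  0.121]
shift [ 0.799 -0.984  0.021] turn [-0.035  0.002  0.025]
```

Jar's in the grip (about 3.7 N). I'll raise it and turn the heading, then go to the flip spot.

>>> servo_tool([
  {"x": 0.06,"y": -0.02,"z": -0.04,"wx": -0.025,"wy": 0,"wz": 0.018},
  {"x": 0.16,"y": -0.05,"z": -0.1,"wx": -0.06,"wy": 0,"wz": 0.045},
  {"x": 0.27,"y": -0.085,"z": -0.175,"wx": -0.105,"wy": 0.001,"wz": 0.075},
  {"x": 0.37,"y": -0.115,"z": -0.24,"wx": -0.145,"wy": 0.002,"wz": 0.103},
  {"x": 0.434,"y": -0.134,"z": -0.278,"wx": -0.171,"wy": 0.002,"wz": 0.121},
])

```text
t: 5.4
tcp_pos: [0.4153, -0.3042, 0.3904]
eef_rot: [0.081, 0.873, -0.155, 0.455]
wrist_force: [0.1, -0.5, -4.9]
grip_width: 0.0592
finger_force: 35.0
```

```bash
python3 - <<'E'
from h import *
st();delta([.55,.05,.45],Rt(0,35),.0188)
E
```

```text
t 5.4 q [-0.996 -0.205  2.121  1.001  0.626  0.262] p [ 0.4153 -0.3042  0.3904] F [ 0.1 -0.5 -4.9] gw 0.0592 ff 34.99806135892868
grasp pt [ 0.4008 -0.2989  0.4012]
[[ 0.537 -0.344  0.77 ]
 [-0.196 -0.939 -0.282]
 [ 0.82   0.    -0.572]]
shift [ 0.128 -0.96  -0.031] turn [ 0.137 -0.001 -0.096]
```

>>> servo_tool([
  {"x": 0.01,"y": -0.07,"z": -0.002,"wx": 0.01,"wy": 0,"wz": -0.007},
  {"x": 0.025,"y": -0.18,"z": -0.006,"wx": 0.026,"wy": 0,"wz": -0.018},
  {"x": 0.04,"y": -0.3,"z": -0.01,"wx": 0.043,"wy": 0,"wz": -0.03},
  {"x": 0.056,"y": -0.42,"z": -0.014,"wx": 0.06,"wy": 0,"wz": -0.042},
  {"x": 0.072,"y": -0.54,"z": -0.018,"wx": 0.077,"wy": 0,"wz": -0.054},
])

```text
t: 6.02
tcp_pos: [0.4991, -0.1045, 0.4156]
eef_rot: [0.034, 0.885, -0.067, 0.46]
wrist_force: [-0.4, -0.7, -4.0]
grip_width: 0.0592
finger_force: 35.0
```

```bash
python3 - <<'E'
from h import *
st();delta([.55,.05,.45],Rt(0,35),.0188)
E
```

```text
t 6.025 q [-0.417 -0.276  2.108  0.552  0.426  0.905] p [ 0.4991 -0.1045  0.4156] F [-0.4 -0.7 -4. ] gw 0.0592 ff 34.99896615743637
grasp pt [ 0.4839 -0.1022  0.4265]
[[ 0.568 -0.149  0.809]
 [-0.087 -0.989 -0.122]
 [ 0.818 -0.001 -0.575]]
shift [ 0.109 -0.407  0.053] turn [ 0.058  0.001 -0.042]
```

```bash
python3 - <<'E'
from h import *
delta([.62,.05,.5],Rt(4,35),.0188)
E
```

```text
shift [ 0.31  -0.436  0.123] turn [ 0.086  0.001 -0.061]
```

>>> servo_tool([
  {"x": 0.05,"y": -0.1,"z": 0.02,"wx": 0.015,"wy": 0,"wz": -0.011},
  {"x": 0.13,"y": -0.19,"z": 0.05,"wx": 0.035,"wy": 0,"wz": -0.025},
  {"x": 0.22,"y": -0.3,"z": 0.085,"wx": 0.06,"wy": 0,"wz": -0.042},
  {"x": 0.28,"y": -0.39,"z": 0.11,"wx": 0.077,"wy": 0,"wz": -0.055},
  {"x": 0.31,"y": -0.436,"z": 0.123,"wx": 0.086,"wy": 0,"wz": -0.061},
])

```text
t: 6.65
tcp_pos: [0.6362, 0.0503, 0.4891]
eef_rot: [-0.016, 0.887, 0.032, 0.46]
wrist_force: [0.2, -0.5, -3.9]
grip_width: 0.0593
finger_force: 35.0
```

```bash
python3 - <<'E'
from h import *
st()
# arcs for flip: axis a, pivot c (tool frame)
a=np.array([.574,0,.819])
for L in(.2,.28):
  c=np.array([0,0,-L])
  for ph in(10,20,30,40,50):
    r=Ro.from_rotvec(np.radians(ph)*a);print(L,ph,((c-r.apply(c))/.4).round(3),(ph*a/120).round(3))
E
```

```text
t 6.65 q [-0.03  -0.042  1.741  0.174  0.494  1.359] p [0.6362 0.0503 0.4891] F [ 0.2 -0.5 -3.9] gw 0.0593 ff 35.00016152858734
grasp pt [0.6209 0.0492 0.4999]
[[ 0.574  0.071  0.815]
 [ 0.041 -0.997  0.058]
 [ 0.817  0.001 -0.576]]
0.2 10 [ 0.004 -0.05  -0.003] [0.048 0.    0.068]
0.2 20 [ 0.014 -0.098 -0.01 ] [0.096 0.    0.136]
0.2 30 [ 0.031 -0.143 -0.022] [0.144 0.    0.205]
0.2 40 [ 0.055 -0.184 -0.039] [0.191 0.    0.273]
0.2 50 [ 0.084 -0.22  -0.059] [0.239 0.    0.341]
0.28 10 [ 0.005 -0.07  -0.004] [0.048 0.    0.068]
0.28 20 [ 0.02  -0.137 -0.014] [0.096 0.    0.136]
0.28 30 [ 0.044 -0.201 -0.031] [0.144 0.    0.205]
0.28 40 [ 0.077 -0.258 -0.054] [0.191 0.    0.273]
0.28 50 [ 0.118 -0.308 -0.082] [0.239 0.    0.341]
```

Forearm nearly level, so flip in steps about the horizontal heading axis.

>>> servo_tool([
  {"x": 0.004,"y": -0.05,"z": -0.003,"wx": 0.048,"wy": 0,"wz": 0.068},
  {"x": 0.014,"y": -0.098,"z": -0.01,"wx": 0.096,"wy": 0,"wz": 0.136},
  {"x": 0.031,"y": -0.143,"z": -0.022,"wx": 0.144,"wy": 0,"wz": 0.205},
  {"x": 0.055,"y": -0.184,"z": -0.039,"wx": 0.191,"wy": 0,"wz": 0.273},
  {"x": 0.084,"y": -0.22,"z": -0.059,"wx": 0.239,"wy": 0,"wz": 0.341},
])

```text
t: 7.28
tcp_pos: [0.6291, 0.1372, 0.5305]
eef_rot: [-0.391, 0.81, -0.168, 0.404]
wrist_force: [-0.7, -0.0, -3.2]
grip_width: 0.0593
finger_force: 35.0
```

```bash
python3 - <<'E'
from h import *
st()
E
```

```text
t 7.275 q [-0.115 -0.034  1.772  1.178  0.685  1.175] p [0.6291 0.1372 0.5305] F [-0.7 -0.  -3.2] gw 0.0593 ff 34.99121904373169
grasp pt [0.6144 0.1278 0.5374]
[[ 0.617  0.044  0.786]
 [-0.588 -0.638  0.497]
 [ 0.523 -0.769 -0.368]]
```

>>> servo_tool([
  {"x": 0.004,"y": -0.05,"z": -0.003,"wx": 0.048,"wy": 0,"wz": 0.068},
  {"x": 0.014,"y": -0.098,"z": -0.01,"wx": 0.096,"wy": 0,"wz": 0.136},
  {"x": 0.031,"y": -0.143,"z": -0.022,"wx": 0.144,"wy": 0,"wz": 0.205},
  {"x": 0.055,"y": -0.184,"z": -0.039,"wx": 0.191,"wy": 0,"wz": 0.273},
  {"x": 0.084,"y": -0.22,"z": -0.059,"wx": 0.239,"wy": 0,"wz": 0.341},
])

```text
t: 7.9
tcp_pos: [0.6276, 0.1618, 0.6245]
eef_rot: [0.69, -0.581, 0.334, -0.272]
wrist_force: [-0.1, -0.1, -3.5]
grip_width: 0.059
finger_force: 35.0
```

>>> servo_tool([
  {"x": 0.004,"y": -0.05,"z": -0.003,"wx": 0.048,"wy": 0,"wz": 0.068},
  {"x": 0.014,"y": -0.098,"z": -0.01,"wx": 0.096,"wy": 0,"wz": 0.136},
  {"x": 0.031,"y": -0.143,"z": -0.022,"wx": 0.144,"wy": 0,"wz": 0.205},
  {"x": 0.055,"y": -0.184,"z": -0.039,"wx": 0.191,"wy": 0,"wz": 0.273},
  {"x": 0.084,"y": -0.22,"z": -0.059,"wx": 0.239,"wy": 0,"wz": 0.341},
])

```text
t: 8.52
tcp_pos: [0.6315, 0.1057, 0.7039]
eef_rot: [0.861, -0.244, 0.438, -0.089]
wrist_force: [-0.7, 0.9, -3.4]
grip_width: 0.0595
finger_force: 35.0
```

```bash
python3 - <<'E'
from h import *
st()
E
```

```text
t 8.525 q [-0.087  0.014  1.887  2.624  0.974  1.53 ] p [0.6315 0.1057 0.7039] F [-0.7  0.9 -3.4] gw 0.0595 ff 34.99236524105072
grasp pt [0.6165 0.0993 0.6945]
[[ 0.601 -0.06   0.797]
 [-0.367  0.865  0.341]
 [-0.71  -0.497  0.498]]
```

>>> servo_tool([
  {"x": 0.004,"y": -0.05,"z": -0.003,"wx": 0.048,"wy": 0,"wz": 0.068},
  {"x": 0.014,"y": -0.098,"z": -0.01,"wx": 0.096,"wy": 0,"wz": 0.136},
  {"x": 0.031,"y": -0.143,"z": -0.022,"wx": 0.144,"wy": 0,"wz": 0.205},
  {"x": 0.031,"y": -0.143,"z": -0.022,"wx": 0.144,"wy": 0,"wz": 0.205},
  {"x": 0.031,"y": -0.143,"z": -0.022,"wx": 0.144,"wy": 0,"wz": 0.205},
])

```text
t: 9.15
tcp_pos: [0.6358, 0.0503, 0.7195]
eef_rot: [0.887, -0.018, 0.461, 0.029]
wrist_force: [0.4, 0.1, -2.8]
grip_width: 0.0593
finger_force: 35.0
```

>>> servo_tool([
  {"x": 0,"y": 0,"z": 0,"wx": 0,"wy": 0,"wz": 0},
  {"x": 0,"y": 0,"z": 0,"wx": 0,"wy": 0,"wz": 0},
  {"x": 0,"y": 0,"z": 0,"wx": 0,"wy": 0,"wz": 0},
  {"x": 0,"y": 0,"z": 0,"wx": 0,"wy": 0,"wz": 0},
  {"x": 0,"y": 0,"z": 0,"wx": 0,"wy": 0,"wz": 0},
])

```text
t: 9.78
tcp_pos: [0.6363, 0.0502, 0.7195]
eef_rot: [0.887, -0.016, 0.461, 0.031]
wrist_force: [-0.4, 0.4, -3.2]
grip_width: 0.0594
finger_force: 35.0
```

>>> servo_tool([
  {"x": 0,"y": 0,"z": 0,"wx": 0,"wy": 0,"wz": 0},
  {"x": 0,"y": 0,"z": 0,"wx": 0,"wy": 0,"wz": 0},
  {"x": 0,"y": 0,"z": 0,"wx": 0,"wy": 0,"wz": 0},
  {"x": 0,"y": 0,"z": 0,"wx": 0,"wy": 0,"wz": 0},
  {"x": 0,"y": 0,"z": 0,"wx": 0,"wy": 0,"wz": 0},
])

```text
t: 10.4
tcp_pos: [0.6362, 0.0502, 0.7196]
eef_rot: [0.887, -0.016, 0.461, 0.031]
wrist_force: [-0.3, -0.5, -3.2]
grip_width: 0.0596
finger_force: 35.0
```

```bash
python3 - <<'E'
from h import *
from station import ctrl
st()
f=ctrl.grab_frame('scene');t=ctrl.grab_frame('top')
o=ctrl.observe()
a,b=proj(f,o['tcp_pos'])[0].astype(int),proj(t,o['tcp_pos'])[0].astype(int);print(a,b)
c=lambda g,p:cv2.resize(g['pixels'][max(0,p[1]-60):p[1]+60,max(0,p[0]-60):p[0]+60],(400,400),interpolation=2)
cv2.imwrite('pics/f.png',np.hstack([c(f,a),c(t,b)])[...,::-1])
E
```

```text
t 10.4 q [-0.03   0.02   1.894  3.042  0.96   1.685] p [0.6362 0.0502 0.7196] F [-0.3 -0.5 -3.2] gw 0.0596 ff 34.99981462955475
grasp pt [0.6209 0.0491 0.7088]
[[ 0.573 -0.069  0.817]
 [ 0.039  0.998  0.057]
 [-0.819 -0.001  0.574]]
[362 110] [199  81]
```

View pics/f.png

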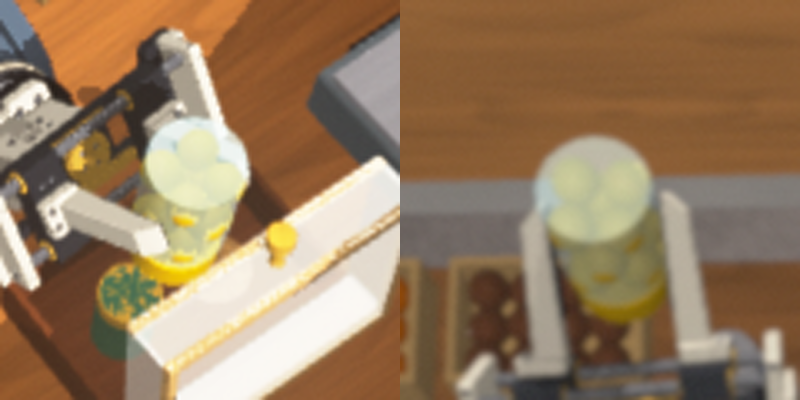

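The jar is upside down: its glass base at (198,160) faces up and the yellow lid points down at (178,270). I'll hold a little longer, then turn it back.

>>> servo_tool([
  {"x": 0,"y": 0,"z": 0,"wx": 0,"wy": 0,"wz": 0},
  {"x": 0,"y": 0,"z": 0,"wx": 0,"wy": 0,"wz": 0},
  {"x": 0,"y": 0,"z": 0,"wx": 0,"wy": 0,"wz": 0},
  {"x": 0,"y": 0,"z": 0,"wx": 0,"wy": 0,"wz": 0},
])

```text
t: 11.0
tcp_pos: [0.6362, 0.0502, 0.7195]
eef_rot: [0.887, -0.016, 0.461, 0.031]
wrist_force: [0.6, 1.0, -4.5]
grip_width: 0.0594
finger_force: 35.0
```

>>> servo_tool([
  {"x": 0.004,"y": 0.05,"z": -0.003,"wx": -0.048,"wy": 0,"wz": -0.068},
  {"x": 0.014,"y": 0.098,"z": -0.01,"wx": -0.096,"wy": 0,"wz": -0.136},
  {"x": 0.031,"y": 0.143,"z": -0.022,"wx": -0.144,"wy": 0,"wz": -0.205},
  {"x": 0.055,"y": 0.184,"z": -0.039,"wx": -0.191,"wy": 0,"wz": -0.273},
  {"x": 0.084,"y": 0.22,"z": -0.059,"wx": -0.239,"wy": 0,"wz": -0.341},
])

```text
t: 11.62
tcp_pos: [0.63, 0.1385, 0.6778]
eef_rot: [0.809, -0.392, 0.404, -0.168]
wrist_force: [-0.5, 0.2, -2.8]
grip_width: 0.0589
finger_force: 35.0
```

>>> servo_tool([
  {"x": 0.004,"y": 0.05,"z": -0.003,"wx": -0.048,"wy": 0,"wz": -0.068},
  {"x": 0.014,"y": 0.098,"z": -0.01,"wx": -0.096,"wy": 0,"wz": -0.136},
  {"x": 0.031,"y": 0.143,"z": -0.022,"wx": -0.144,"wy": 0,"wz": -0.205},
  {"x": 0.055,"y": 0.184,"z": -0.039,"wx": -0.191,"wy": 0,"wz": -0.273},
  {"x": 0.084,"y": 0.22,"z": -0.059,"wx": -0.239,"wy": 0,"wz": -0.341},
])

```text
t: 12.25
tcp_pos: [0.6282, 0.1629, 0.5838]
eef_rot: [-0.58, 0.691, -0.271, 0.334]
wrist_force: [0.6, 0.2, -4.5]
grip_width: 0.0593
finger_force: 35.0
```

>>> servo_tool([
  {"x": 0.004,"y": 0.05,"z": -0.003,"wx": -0.048,"wy": 0,"wz": -0.068},
  {"x": 0.014,"y": 0.098,"z": -0.01,"wx": -0.096,"wy": 0,"wz": -0.136},
  {"x": 0.031,"y": 0.143,"z": -0.022,"wx": -0.144,"wy": 0,"wz": -0.205},
  {"x": 0.055,"y": 0.184,"z": -0.039,"wx": -0.191,"wy": 0,"wz": -0.273},
  {"x": 0.084,"y": 0.22,"z": -0.059,"wx": -0.239,"wy": 0,"wz": -0.341},
])

```text
t: 12.88
tcp_pos: [0.632, 0.1071, 0.5044]
eef_rot: [-0.243, 0.861, -0.088, 0.438]
wrist_force: [-0.5, -0.6, -3.8]
grip_width: 0.0594
finger_force: 35.0
```

>>> servo_tool([
  {"x": 0.004,"y": 0.05,"z": -0.003,"wx": -0.048,"wy": 0,"wz": -0.068},
  {"x": 0.014,"y": 0.098,"z": -0.01,"wx": -0.096,"wy": 0,"wz": -0.136},
  {"x": 0.031,"y": 0.143,"z": -0.022,"wx": -0.144,"wy": 0,"wz": -0.205},
  {"x": 0.031,"y": 0.143,"z": -0.022,"wx": -0.144,"wy": 0,"wz": -0.205},
])

```text
t: 13.38
tcp_pos: [0.6358, 0.051, 0.4892]
eef_rot: [-0.016, 0.887, 0.031, 0.461]
wrist_force: [-0.1, 0.6, -3.6]
grip_width: 0.0593
finger_force: 35.0
```

```bash
python3 - <<'E'
from h import *
st();
for h in(0,10,20): delta([.46,.34,.30],Rt(h,35),.0188)
delta([.50,.20,.42],Rt(5,35),.0188)
E
```

```text
t 13.375 q [-0.028 -0.043  1.743  0.171  0.492  1.364] p [0.6358 0.051  0.4892] F [-0.1  0.6 -3.6] gw 0.0593 ff 34.99877393245697
grasp pt [0.6204 0.0499 0.5   ]
[[ 0.574  0.07   0.816]
 [ 0.04  -0.998  0.058]
 [ 0.818 -0.001 -0.575]]
shift [-0.61  -0.748  0.002] turn [-0.028  0.001  0.019]
shift [-0.611 -0.755  0.002] turn [ 0.041  0.001 -0.029]
shift [-0.611 -0.762  0.001] turn [ 0.109  0.001 -0.077]
shift [-0.321 -0.396 -0.109] turn [ 0.007  0.001 -0.005]
```

Holding at 35° would put the wide gripper body onto the case's side wall (65 mm) when placing. So I'll set the jar briefly on free table at about (0.44, 0.03), regrasp it from straight above, then place it.

```bash
python3 - <<'E'
from h import *
R=Rt(0,35);delta([.44,.03,.35],R,.0188)
print('down .24',(R.T@[0,0,-.24]/.4).round(3),'.01',(R.T@[0,0,-.01]/.4).round(4))
E
```

```text
shift [-0.568  0.021 -0.155] turn [-0.028  0.001  0.019]
down .24 [-0.491  0.     0.344] .01 [-0.0205  0.      0.0143]
```

>>> servo_tool([
  {"x": -0.08,"y": 0.003,"z": -0.02,"wx": -0.005,"wy": 0,"wz": 0.003},
  {"x": -0.2,"y": 0.007,"z": -0.055,"wx": -0.01,"wy": 0,"wz": 0.007},
  {"x": -0.34,"y": 0.012,"z": -0.093,"wx": -0.017,"wy": 0,"wz": 0.012},
  {"x": -0.47,"y": 0.017,"z": -0.128,"wx": -0.023,"wy": 0,"wz": 0.016},
  {"x": -0.568,"y": 0.021,"z": -0.155,"wx": -0.028,"wy": 0,"wz": 0.019},
])

```text
t: 14.0
tcp_pos: [0.454, 0.0297, 0.3372]
eef_rot: [-0.001, 0.887, -0.003, 0.461]
wrist_force: [0.3, 0.4, -3.0]
grip_width: 0.0595
finger_force: 35.0
```

>>> servo_tool([
  {"x": -0.06,"y": 0,"z": 0.043,"wx": 0,"wy": 0,"wz": 0},
  {"x": -0.17,"y": 0,"z": 0.119,"wx": 0,"wy": 0,"wz": 0},
  {"x": -0.29,"y": 0,"z": 0.203,"wx": 0,"wy": 0,"wz": 0},
  {"x": -0.4,"y": 0,"z": 0.28,"wx": 0,"wy": 0,"wz": 0},
  {"x": -0.491,"y": 0,"z": 0.344,"wx": 0,"wy": 0,"wz": 0},
])

```text
t: 14.62
tcp_pos: [0.4546, 0.0664, 0.2741]
eef_rot: [-0.054, 0.891, 0.022, 0.451]
wrist_force: [0.2, 0.3, -4.0]
grip_width: 0.0597
finger_force: 35.0
```

```bash
python3 - <<'E'
from h import *
st();delta([.44,.03,.048],Rt(0,35),.0188)
E
```

```text
t 14.625 q [-0.054 -0.188  2.418  1.707  0.162 -0.16 ] p [0.4546 0.0664 0.2741] F [ 0.2  0.3 -4. ] gw 0.0597 ff 34.99961793422699
grasp pt [0.4395 0.0642 0.2851]
[[ 0.592  0.088  0.801]
 [-0.01  -0.993  0.116]
 [ 0.806 -0.077 -0.587]]
shift [-0.475  0.136  0.339] turn [-0.056  0.011 -0.005]
```

```bash
cat > kin.py <<'E'
from h import *
from scipy.optimize import least_squares
D=[([-1.27262,.351217,1.652404,0,1.139086,-.0846],[.20534,-.50987,.21812]),([-1.265,.35,1.986,.956,.921,-.506],[.3634,-.3969,.1758]),([-1.225,.426,2.099,1.363,.939,-.806],[.4122,-.3601,.1612]),([-.977,.666,1.971,1.662,.802,-.941],[.5313,-.3487,.0786]),([-.9,.757,1.898,1.753,.767,-.973],[.5754,-.345,.0469]),([-.996,-.205,2.121,1.001,.626,.262],[.4153,-.3042,.3904]),([-.03,-.042,1.741,.174,.494,1.359],[.6362,.0503,.4891]),([-.03,.02,1.894,3.042,.96,1.685],[.6362,.0502,.7196]),([-.087,.014,1.887,2.624,.974,1.53],[.6315,.1057,.7039])]
rz=lambda a:Ro.from_euler('z',a).as_matrix();ry=lambda a:Ro.from_euler('y',a).as_matrix()
def fk(q,k):
    h,a1,l2,a3,l3,L=k;R=rz(q[0]);p=R@[a1,0,h];R=R@ry(q[1]);p=p+R@[0,0,l2];R=R@ry(q[2]);p=p+R@[a3,0,l3]
    R=R@rz(q[3])@ry(q[4]);p=p+R@[0,0,L];return p,R@rz(q[5])
s=least_squares(lambda k:np.ravel([fk(q,k)[0]-p for q,p in D]),[.3,0,.4,0,.4,.25]);K=s.x
# constant offset of the tool about z
R1=fk(D[0][0],K)[1];M=Ro.from_quat([.981740698,.190223268,-6.45e-5,-5.536e-4]).as_matrix()
TZ=R1.T@M
lo=np.array([-2.75,-.79,.01,-1.57,.07,-2.87]);hi=np.array([2.75,2.1,2.65,4.71,3.14,2.87])
def ik(G,R,q0,off=.0188):
    p=np.array(G)+off*R[:,2]
    def e(q):
        a,b=fk(q,K);return np.r_[(a-p)*5,(Ro.from_matrix(R.T@(b@TZ)).as_rotvec())]
    best=None
    for q in q0:
        r=least_squares(e,np.clip(q,lo+.01,hi-.01),bounds=(lo,hi))
        if best is None or r.cost<best.cost:best=r
    return best.x.round(2),best.cost
if __name__=='__main__':
    print(K.round(4),np.sqrt(s.cost*2/27));print(TZ.round(3))
    Q=[d[0] for d in D]
    for x,y in((.44,.03),(.42,-.05),(.40,-.12),(.36,-.1),(.35,.03)):
        for hd in(20,40,60,80):
            q,c=ik([x,y,.047],Rt(hd,35),[Q[4],Q[2]]);print(x,y,hd,q,'ok' if c<1e-6 else '%.1e'%c)
    print('top-down');
    for G in([.44,.03,.062],[.40,-.12,.062],[.467,.343,.075],[.467,.343,.2]):print(G,*ik(G,Rt(0,90),[Q[0],[0,.3,1.6,0,1.1,1.5]]))
E
python3 kin.py
```

```text
[0.2552 0.     0.5007 0.0481 0.4173 0.3131] 0.02198732047445102
[[ 0. -1.  0.]
 [ 1.  0. -0.]
 [ 0.  0.  1.]]
0.44 0.03 20 [-0.24  0.77  2.57  2.61  1.12 -1.69] ok
0.44 0.03 40 [-0.46  0.71  2.42  1.98  0.96 -1.56] ok
0.44 0.03 60 [-0.51  0.71  2.22  1.44  0.97 -1.32] ok
0.44 0.03 80 [-0.48  0.75  2.02  1.06  1.11 -1.17] ok
0.42 -0.05 20 [-0.6   0.75  2.53  2.26  1.05 -1.7 ] ok
0.42 -0.05 40 [-0.72  0.71  2.35  1.67  0.95 -1.47] ok
0.42 -0.05 60 [-0.71  0.72  2.15  1.21  1.03 -1.26] ok
0.42 -0.05 80 [-0.65  0.77  1.95  0.9   1.19 -1.17] ok
0.4 -0.12 20 [-0.86  0.72  2.46  1.96  0.97 -1.62] ok
0.4 -0.12 40 [-0.91  0.71  2.26  1.42  0.98 -1.37] ok
0.4 -0.12 60 [-0.87  0.74  2.06  1.04  1.11 -1.21] ok
0.4 -0.12 80 [-0.78  0.79  1.87  0.78  1.28 -1.16] ok
0.36 -0.1 20 [-0.94  0.76  2.55  1.96  1.02 -1.76] ok
0.36 -0.1 40 [-0.97  0.71  2.36  1.42  0.97 -1.48] ok
0.36 -0.1 60 [-0.91  0.72  2.16  1.04  1.08 -1.3 ] ok
0.36 -0.1 80 [-0.81  0.76  1.98  0.77  1.23 -1.23] ok
0.35 0.03 20 [-0.54  0.81  2.65  2.26  1.12 -1.79] 1.3e-02
0.35 0.03 40 [-0.65  0.78  2.6   1.95  1.03 -1.85] ok
0.35 0.03 60 [-0.66  0.71  2.4   1.41  0.96 -1.54] ok
0.35 0.03 80 [-0.59  0.71  2.21  1.03  1.06 -1.34] ok
top-down
[0.44, 0.03, 0.062] [ 0.07  0.44  2.01 -0.    0.69  1.64] 5.736749296971225e-30
[0.4, -0.12, 0.062] [-0.29  0.41  2.07  0.    0.66  1.28] 1.349909113792253e-31
[0.467, 0.343, 0.075] [ 0.63  0.6   1.64 -0.    0.9   2.2 ] 3.191619769338406e-22
[0.467, 0.343, 0.2] [ 0.63  0.45  1.54 -0.    1.16  2.2 ] 6.802084718022363e-29
```

```bash
python3 - <<'E'
from kin import *
for z in(.3,.2,.1,.047):print(z,*ik([.40,-.03,z],Rt(60,35),[D[4][0],[-.054,-.188,2.418,1.707,.162,-.16]]))
delta([.40,-.03,.28],Rt(60,35),.0188)
E
```

```text
0.3 [-0.71  0.12  2.08  0.97  1.35 -0.62] 9.877601029505268e-31
0.2 [-0.71  0.32  2.18  1.05  1.19 -0.88] 1.0638864885484773e-29
0.1 [-0.71  0.57  2.22  1.17  1.06 -1.17] 7.444634137309064e-31
0.047 [-0.71  0.71  2.22  1.25  1.01 -1.33] 3.8950903291137502e-28
shift [-0.077  0.197 -0.111] turn [ 0.353 -0.009 -0.293]
```

>>> servo_tool([
  {"x": -0.01,"y": 0.03,"z": -0.015,"wx": 0.05,"wy": -0.001,"wz": -0.04},
  {"x": -0.025,"y": 0.065,"z": -0.035,"wx": 0.11,"wy": -0.003,"wz": -0.09},
  {"x": -0.04,"y": 0.1,"z": -0.057,"wx": 0.175,"wy": -0.004,"wz": -0.145},
  {"x": -0.053,"y": 0.135,"z": -0.076,"wx": 0.24,"wy": -0.006,"wz": -0.2},
  {"x": -0.066,"y": 0.17,"z": -0.095,"wx": 0.3,"wy": -0.008,"wz": -0.25},
])

```text
t: 15.25
tcp_pos: [0.4154, -0.0072, 0.2715]
eef_rot: [-0.206, 0.797, 0.387, 0.414]
wrist_force: [0.7, 0.6, -3.6]
grip_width: 0.0591
finger_force: 35.0
```

```bash
python3 - <<'E'
from h import *
st();delta([.40,-.03,.20],Rt(60,35),.0188)
E
```

```text
t 15.25 q [-0.736  0.049  2.228  1.043  1.242 -0.633] p [ 0.4154 -0.0072  0.2715] F [ 0.7  0.6 -3.6] gw 0.0591 ff 34.99690443277359
grasp pt [ 0.4059 -0.0195  0.2823]
[[ 0.356  0.788  0.502]
 [ 0.447 -0.615  0.649]
 [ 0.82  -0.007 -0.572]]
shift [-0.186  0.001  0.093] turn [ 0.053 -0.001 -0.041]
```

>>> servo_tool([
  {"x": -0.04,"y": 0,"z": 0.02,"wx": 0.015,"wy": 0,"wz": -0.01},
  {"x": -0.1,"y": 0,"z": 0.05,"wx": 0.03,"wy": 0,"wz": -0.025},
  {"x": -0.16,"y": 0.001,"z": 0.08,"wx": 0.045,"wy": -0.001,"wz": -0.035},
  {"x": -0.186,"y": 0.001,"z": 0.093,"wx": 0.053,"wy": -0.001,"wz": -0.041},
])

```text
t: 15.75
tcp_pos: [0.4076, -0.0158, 0.1877]
eef_rot: [-0.231, 0.769, 0.442, 0.399]
wrist_force: [0.2, 0.4, -2.1]
grip_width: 0.0592
finger_force: 35.0
```

>>> servo_tool([
  {"x": -0.05,"y": 0,"z": 0.035,"wx": 0,"wy": 0,"wz": 0},
  {"x": -0.12,"y": 0,"z": 0.084,"wx": 0,"wy": 0,"wz": 0},
  {"x": -0.19,"y": 0,"z": 0.133,"wx": 0,"wy": 0,"wz": 0},
  {"x": -0.25,"y": 0,"z": 0.175,"wx": 0,"wy": 0,"wz": 0},
  {"x": -0.287,"y": 0,"z": 0.201,"wx": 0,"wy": 0,"wz": 0},
])

```text
t: 16.38
tcp_pos: [0.407, -0.0164, 0.047]
eef_rot: [-0.23, 0.77, 0.442, 0.398]
wrist_force: [0.6, 0.3, -3.5]
grip_width: 0.0591
finger_force: 35.0
```

```bash
python3 - <<'E'
from h import *
st();delta([.40,-.03,.0465],Rt(60,35),.0188)
E
```

```text
t 16.375 q [-0.756  0.663  2.251  1.197  1.024 -1.308] p [ 0.407  -0.0164  0.047 ] F [ 0.6  0.3 -3.5] gw 0.0591 ff 35.000257194042206
grasp pt [ 0.3993 -0.0297  0.0578]
[[ 0.291  0.864  0.41 ]
 [ 0.498 -0.503  0.707]
 [ 0.817 -0.002 -0.577]]
shift [-0.023  0.002  0.016] turn [ 0.001  0.002 -0.002]
```

>>> servo_tool([
  {"x": -0.008,"y": 0.001,"z": 0.005,"wx": 0,"wy": 0,"wz": 0},
  {"x": -0.014,"y": 0.001,"z": 0.01,"wx": 0,"wy": 0.001,"wz": 0},
  {"x": -0.019,"y": 0.002,"z": 0.013,"wx": 0.001,"wy": 0.001,"wz": -0.001},
  {"x": -0.022,"y": 0.002,"z": 0.0155,"wx": 0.001,"wy": 0.002,"wz": -0.002},
  {"x": -0.0235,"y": 0.002,"z": 0.0165,"wx": 0.001,"wy": 0.002,"wz": -0.002},
])

```text
t: 17.0
tcp_pos: [0.4063, -0.0159, 0.0362]
eef_rot: [-0.232, 0.767, 0.445, 0.399]
wrist_force: [-0.6, -0.5, -2.3]
grip_width: 0.0599
finger_force: 35.0
```

```bash
python3 - <<'E'
from h import *
st()
E
```

```text
t 17.0 q [-0.757  0.696  2.244  1.205  1.02  -1.339] p [ 0.4063 -0.0159  0.0362] F [-0.6 -0.5 -2.3] gw 0.0599 ff 34.99984860420227
grasp pt [ 0.3987 -0.0293  0.047 ]
[[ 0.285  0.869  0.405]
 [ 0.498 -0.496  0.711]
 [ 0.819 -0.001 -0.574]]
```

Force is rising from -3.5 to -2.3 N, which is close to contact. Creep 2 mm further.

>>> servo_tool([
  {"x": -0.001,"y": 0,"z": 0.0007,"wx": 0,"wy": 0,"wz": 0},
  {"x": -0.002,"y": 0,"z": 0.0014,"wx": 0,"wy": 0,"wz": 0},
  {"x": -0.003,"y": 0,"z": 0.002,"wx": 0,"wy": 0,"wz": 0},
  {"x": -0.003,"y": 0,"z": 0.002,"wx": 0,"wy": 0,"wz": 0},
])

```text
t: 17.5
tcp_pos: [0.4063, -0.0158, 0.0349]
eef_rot: [-0.232, 0.767, 0.445, 0.399]
wrist_force: [0.2, 0.9, 0.8]
grip_width: 0.0592
finger_force: 35.0
```

```bash
python3 - <<'E'
from h import *
st()
E
```

```text
t 17.5 q [-0.757  0.7    2.244  1.207  1.019 -1.343] p [ 0.4063 -0.0158  0.0349] F [0.2 0.9 0.8] gw 0.0592 ff 34.99994158744812
grasp pt [ 0.3987 -0.0291  0.0457]
[[ 0.285  0.869  0.405]
 [ 0.497 -0.496  0.712]
 [ 0.819 -0.001 -0.573]]
```

Weight is on the table. Open, and back off along the approach.

>>> servo_tool([
  {"x": 0,"y": 0,"z": 0,"wx": 0,"wy": 0,"wz": 0},
  {"x": 0,"y": 0,"z": 0,"wx": 0,"wy": 0,"wz": 0},
  {"x": 0,"y": 0,"z": 0,"wx": 0,"wy": 0,"wz": 0},
  {"x": 0,"y": 0,"z": 0,"wx": 0,"wy": 0,"wz": 0},
], grip=90)

```text
t: 18.0
tcp_pos: [0.4062, -0.0159, 0.0347]
eef_rot: [-0.232, 0.767, 0.445, 0.399]
wrist_force: [0.2, -0.3, -0.0]
grip_width: 0.0893
finger_force: 0.0
```

>>> servo_tool([
  {"x": 0,"y": 0,"z": -0.04,"wx": 0,"wy": 0,"wz": 0},
  {"x": 0,"y": 0,"z": -0.12,"wx": 0,"wy": 0,"wz": 0},
  {"x": 0,"y": 0,"z": -0.22,"wx": 0,"wy": 0,"wz": 0},
  {"x": 0,"y": 0,"z": -0.32,"wx": 0,"wy": 0,"wz": 0},
  {"x": 0,"y": 0,"z": -0.38,"wx": 0,"wy": 0,"wz": 0},
])

```text
t: 18.62
tcp_pos: [0.3441, -0.1254, 0.1227]
eef_rot: [-0.232, 0.768, 0.445, 0.399]
wrist_force: [0.6, 0.1, 0.8]
grip_width: 0.09
finger_force: 0.0
```

```bash
python3 - <<'E'
from kin import *
from station import ctrl
st()
f=ctrl.grab_frame('scene');t=ctrl.grab_frame('top')
pickle.dump(f,open('scene3.pkl','wb'));pickle.dump(t,open('top3.pkl','wb'))
for g in(f,t):
    print(proj(g,[.399,-.029,.105])[0])
    m=cv2.inRange(cv2.cvtColor(g['pixels'],cv2.COLOR_RGB2HSV),(22,150,120),(35,255,255))
    n,l,s,c=cv2.connectedComponentsWithStats(m)
    for i in range(1,n):
        if s[i,4]>40: print(s[i],c[i].round(1),onz(g,c[i],.105).round(4))
delta([.399,-.029,.30],Rt(0,90),.0188)
for hd in(-60,-30,0,30,60): print(hd,ik([.399,-.029,.07],Rt(hd,90),[D[0][0],[0,.3,1.6,0,1.1,1.5]]))
E
```

```text
t 18.625 q [-1.066  0.487  2.174  0.827  1.252 -1.141] p [ 0.3441 -0.1254  0.1227] F [0.6 0.1 0.8] gw 0.09 ff 0.0
grasp pt [ 0.3365 -0.1388  0.1336]
[[ 0.286  0.868  0.406]
 [ 0.499 -0.496  0.711]
 [ 0.818 -0.001 -0.575]]
[269.29233231 163.45134846]
[358  28  22  11 152] [368.   33.6] [0.2068 0.5459 0.105 ]
[382 117   8  13  61] [385.9 121.5] [0.5098 0.3712 0.105 ]
[262 157  16  17 211] [269.8 164.8] [ 0.4037 -0.0304  0.105 ]
[255 206  30  31 529] [269.5 221.1] [ 0.5557 -0.1428  0.105 ]
[ 220  334   60   60 1632] [249.4 363.7] [ 0.8631 -0.4394  0.105 ]
[260.24481909 254.06924902]
[ 359   97   50   31 1232] [383.3 112.7] [ 0.84   -0.4263  0.105 ]
[293 159  29  25 574] [307.3 171. ] [ 0.6527 -0.1781  0.105 ]
[251 245  18  19 270] [259.2 254.2] [ 0.3988 -0.026   0.105 ]
[ 51 329  14  23 101] [ 60.1 339.4] [0.1707 0.5416 0.105 ]
shift [ 0.484 -0.002 -0.001] turn [-0.239 -0.414  0.461]
-60 (array([-0.07,  0.37,  2.11, -0.  ,  0.67,  2.55]), np.float64(3.477724561369981e-29))
-30 (array([-0.07,  0.37,  2.11, -0.  ,  0.67,  2.02]), np.float64(1.7163243978277432e-31))
0 (array([-0.07,  0.37,  2.11, -0.  ,  0.67,  1.5 ]), np.float64(1.803106296827384e-31))
30 (array([-0.07,  0.37,  2.11,  0.  ,  0.67,  0.97]), np.float64(6.521300259248833e-32))
60 (array([-0.07,  0.37,  2.11,  0.  ,  0.67,  0.45]), np.float64(7.579193647537466e-18))
```

The jar stands upright at about (0.400, -0.028). I'll turn the tool to point down above it.

>>> servo_tool([
  {"x": 0.06,"y": 0,"z": 0,"wx": -0.025,"wy": -0.045,"wz": 0.05},
  {"x": 0.14,"y": 0,"z": 0,"wx": -0.055,"wy": -0.095,"wz": 0.105},
  {"x": 0.22,"y": -0.001,"z": 0,"wx": -0.085,"wy": -0.145,"wz": 0.16},
  {"x": 0.3,"y": -0.001,"z": -0.001,"wx": -0.115,"wy": -0.2,"wz": 0.22},
  {"x": 0.36,"y": -0.001,"z": -0.001,"wx": -0.145,"wy": -0.25,"wz": 0.28},
])

```text
t: 19.35
tcp_pos: [0.3809, -0.0575, 0.2276]
eef_rot: [-0.126, 0.942, 0.236, 0.202]
wrist_force: [-0.1, -1.5, -0.3]
grip_width: 0.09
finger_force: 0.0
```

```bash
python3 - <<'E'
from kin import *
st();delta([.400,-.028,.20],Rt(0,90),.0188)
E
```

```text
t 19.35 q [-0.617 -0.043  2.187  0.574  1.001  0.146] p [ 0.3809 -0.0575  0.2276] F [-0.1 -1.5 -0.3] gw 0.09 ff 0.0
grasp pt [ 0.3749 -0.0637  0.2443]
[[ 0.807  0.496  0.321]
 [ 0.394 -0.856  0.333]
 [ 0.44  -0.142 -0.887]]
shift [ 0.017 -0.023  0.143] turn [-0.123 -0.197  0.23 ]
```

>>> servo_tool([
  {"x": 0.005,"y": -0.007,"z": 0.03,"wx": -0.028,"wy": -0.045,"wz": 0.052},
  {"x": 0.01,"y": -0.014,"z": 0.06,"wx": -0.06,"wy": -0.095,"wz": 0.11},
  {"x": 0.014,"y": -0.019,"z": 0.1,"wx": -0.09,"wy": -0.145,"wz": 0.17},
  {"x": 0.017,"y": -0.023,"z": 0.143,"wx": -0.123,"wy": -0.197,"wz": 0.23},
  {"x": 0.017,"y": -0.023,"z": 0.143,"wx": -0.123,"wy": -0.197,"wz": 0.23},
])

```text
t: 19.98
tcp_pos: [0.3998, -0.0274, 0.1793]
eef_rot: [0.0, 1.0, 0.001, -0.002]
wrist_force: [-0.4, -0.5, 0.4]
grip_width: 0.0901
finger_force: 0.0
```

```bash
python3 - <<'E'
from kin import *
st();delta([.400,-.028,.064],Rt(0,90),.0188)
E
```

```text
t 19.975 q [-1.840e-01  1.320e-01  2.051e+00 -1.000e-03  9.620e-01  1.385e+00] p [ 0.3998 -0.0274  0.1793] F [-0.4 -0.5  0.4] gw 0.0901 ff 0.0
grasp pt [ 0.3998 -0.0274  0.1981]
[[ 1.     0.003 -0.003]
 [ 0.003 -1.    -0.   ]
 [-0.003  0.    -1.   ]]
shift [0.002 0.001 0.335] turn [0.    0.002 0.001]
```

>>> servo_tool([
  {"x": 0.001,"y": 0,"z": 0.06,"wx": 0,"wy": 0.001,"wz": 0},
  {"x": 0.002,"y": 0.001,"z": 0.16,"wx": 0,"wy": 0.002,"wz": 0},
  {"x": 0.002,"y": 0.001,"z": 0.26,"wx": 0,"wy": 0.002,"wz": 0},
  {"x": 0.002,"y": 0.001,"z": 0.33,"wx": 0,"wy": 0.002,"wz": 0.001},
  {"x": 0.002,"y": 0.001,"z": 0.343,"wx": 0,"wy": 0.002,"wz": 0.001},
])

```text
t: 20.6
tcp_pos: [0.3995, -0.0286, 0.042]
eef_rot: [-0.001, 1.0, 0.001, 0.0]
wrist_force: [0.6, -0.4, -0.6]
grip_width: 0.0903
finger_force: 0.0
```

>>> servo_tool([
  {"x": 0,"y": 0,"z": 0,"wx": 0,"wy": 0,"wz": 0},
  {"x": 0,"y": 0,"z": 0,"wx": 0,"wy": 0,"wz": 0},
  {"x": 0,"y": 0,"z": 0,"wx": 0,"wy": 0,"wz": 0},
  {"x": 0,"y": 0,"z": 0,"wx": 0,"wy": 0,"wz": 0},
  {"x": 0,"y": 0,"z": 0,"wx": 0,"wy": 0,"wz": 0},
], grip=52, squeeze=30)

```text
t: 21.22
tcp_pos: [0.4016, -0.0295, 0.0444]
eef_rot: [-0.0, 1.0, 0.0, 0.003]
wrist_force: [-0.5, 4.8, 8.3]
grip_width: 0.0596
finger_force: 30.0
```

```bash
python3 - <<'E'
from kin import *
st()
E
```

```text
t 21.225 q [-0.19   0.396  2.154  0.003  0.585  1.378] p [ 0.4016 -0.0295  0.0444] F [-0.5  4.8  8.3] gw 0.0596 ff 30.001821974292397
grasp pt [ 0.4014 -0.0295  0.0632]
[[ 1.     0.     0.006]
 [ 0.    -1.     0.   ]
 [ 0.006 -0.    -1.   ]]
```

```bash
python3 - <<'E'
from kin import *
T=load('top3');S=load('scene3')
print(tri(T,(259.2,254.2),S,(269.8,164.8)))
# pad from scene view again, tuned: bright/unsaturated part unobstructed by hood, and tin top check
for n,f,c in(('T',T,(145,239)),('S',S,(366,131))):
    x,y=proj(f,[.467,.343,.012])[0];print(n,(x,y),proj(f,[.4665,.3405,.012])[0])
hs=cv2.cvtColor(T['pixels'],cv2.COLOR_RGB2HSV)
R=Rt(0,90);delta([.401,-.029,.26],R,.0188)
delta([.467,.342,.26],Rt(-3,90),.0188)
E
```

```text
(array([ 0.39974378, -0.02653148,  0.092403  ]), np.float64(0.0024847025293159818))
T (np.float64(144.5310230834536), np.float64(238.99259707280325)) [145.31100041 239.12939719]
S (np.float64(366.8250248793146), np.float64(129.35200662941878)) [366.18834218 129.63312584]
shift [ 0.002 -0.001 -0.492] turn [-0.    -0.003  0.   ]
shift [ 0.167 -0.929 -0.491] turn [-0.    -0.003  0.025]
```

>>> servo_tool([
  {"x": 0,"y": 0,"z": -0.03,"wx": 0,"wy": 0,"wz": 0},
  {"x": 0.001,"y": 0,"z": -0.12,"wx": 0,"wy": -0.002,"wz": 0},
  {"x": 0.002,"y": -0.001,"z": -0.24,"wx": 0,"wy": -0.003,"wz": 0},
  {"x": 0.002,"y": -0.001,"z": -0.37,"wx": 0,"wy": -0.003,"wz": 0},
  {"x": 0.002,"y": -0.001,"z": -0.48,"wx": 0,"wy": -0.003,"wz": 0},
])

```text
t: 21.85
tcp_pos: [0.4004, -0.0293, 0.2383]
eef_rot: [0.0, 1.0, 0.0, -0.0]
wrist_force: [0.5, -0.8, -4.3]
grip_width: 0.0594
finger_force: 30.0
```

>>> servo_tool([
  {"x": 0.01,"y": -0.06,"z": 0,"wx": 0,"wy": 0,"wz": 0.002},
  {"x": 0.03,"y": -0.17,"z": 0,"wx": 0,"wy": 0,"wz": 0.005},
  {"x": 0.055,"y": -0.3,"z": 0,"wx": 0,"wy": 0,"wz": 0.009},
  {"x": 0.08,"y": -0.44,"z": 0,"wx": 0,"wy": 0,"wz": 0.013},
  {"x": 0.105,"y": -0.58,"z": 0,"wx": 0,"wy": 0,"wz": 0.016},
])

```text
t: 22.48
tcp_pos: [0.4424, 0.2043, 0.2363]
eef_rot: [0.0, 1.0, -0.017, -0.001]
wrist_force: [0.9, -0.5, -3.8]
grip_width: 0.0592
finger_force: 30.0
```

```bash
python3 - <<'E'
from kin import *
st();delta([.467,.342,.20],Rt(-3,90),.0188)
E
```

```text
t 22.475 q [0.337 0.217 1.786 0.    1.139 1.941] p [0.4424 0.2043 0.2363] F [ 0.9 -0.5 -3.8] gw 0.0592 ff 29.998145821737126
grasp pt [0.4425 0.2043 0.2551]
[[ 0.999 -0.033 -0.001]
 [-0.033 -0.999 -0.   ]
 [-0.001  0.    -1.   ]]
shift [ 0.05  -0.346  0.138] turn [0.    0.001 0.009]
```

>>> servo_tool([
  {"x": 0.015,"y": -0.1,"z": 0,"wx": 0,"wy": 0,"wz": 0.003},
  {"x": 0.035,"y": -0.22,"z": 0.01,"wx": 0,"wy": 0,"wz": 0.006},
  {"x": 0.045,"y": -0.31,"z": 0.06,"wx": 0,"wy": 0.001,"wz": 0.009},
  {"x": 0.05,"y": -0.346,"z": 0.12,"wx": 0,"wy": 0.001,"wz": 0.009},
  {"x": 0.05,"y": -0.346,"z": 0.138,"wx": 0,"wy": 0.001,"wz": 0.009},
])

```text
t: 23.1
tcp_pos: [0.4663, 0.3404, 0.1794]
eef_rot: [0.001, 1.0, -0.025, -0.001]
wrist_force: [0.1, -0.7, -3.0]
grip_width: 0.0592
finger_force: 30.0
```

```bash
python3 - <<'E'
from kin import *
from station import ctrl
st();delta([.467,.342,.085],Rt(-3,90),.0188)
ims=[]
for n in('scene','top'):
    g=ctrl.grab_frame(n);p=proj(g,[.467,.342,.08])[0].astype(int)
    ims.append(cv2.resize(g['pixels'][p[1]-60:p[1]+60,p[0]-60:p[0]+60],(400,400),interpolation=2))
    m=cv2.inRange(cv2.cvtColor(g['pixels'],cv2.COLOR_RGB2HSV),(22,150,120),(35,255,255))
    nn,l,s,c=cv2.connectedComponentsWithStats(m)
    for i in range(1,nn):
        if s[i,4]>40 and np.hypot(*(c[i]-p))<80: print(n,s[i],c[i],onz(g,c[i],.242))
cv2.imwrite('pics/g.png',np.hstack(ims)[...,::-1])
E
```

```text
t 23.1 q [ 0.55   0.443  1.618 -0.     1.083  2.172] p [0.4663 0.3404 0.1794] F [ 0.1 -0.7 -3. ] gw 0.0592 ff 29.999409007723443
grasp pt [0.4664 0.3404 0.1982]
[[ 0.999 -0.051 -0.002]
 [-0.051 -0.999 -0.002]
 [-0.002  0.002 -1.   ]]
shift [ 0.002 -0.005  0.283] turn [0.001 0.001 0.001]
scene [382 117   9  13  59] [385.96610169 121.27118644] [0.54779309 0.30504954 0.242     ]
```

View pics/g.png

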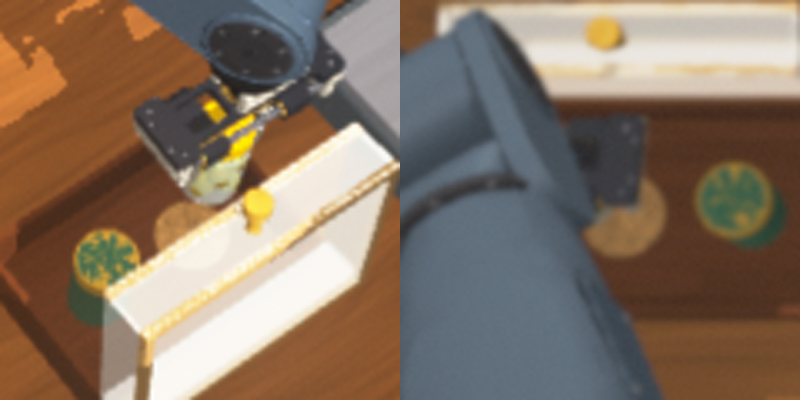

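Left view: the jar hangs above the pad (190,235), clear of the tin (108,255), the hood and the knob (258,205). Lowering.

>>> servo_tool([
  {"x": 0.001,"y": -0.002,"z": 0.05,"wx": 0,"wy": 0,"wz": 0},
  {"x": 0.002,"y": -0.004,"z": 0.13,"wx": 0,"wy": 0,"wz": 0},
  {"x": 0.002,"y": -0.005,"z": 0.21,"wx": 0,"wy": 0,"wz": 0},
  {"x": 0.002,"y": -0.005,"z": 0.27,"wx": 0,"wy": 0,"wz": 0},
  {"x": 0.002,"y": -0.005,"z": 0.296,"wx": 0,"wy": 0,"wz": 0},
])

```text
t: 23.82
tcp_pos: [0.4684, 0.3416, 0.0623]
eef_rot: [0.0, 1.0, -0.026, 0.0]
wrist_force: [-0.5, -1.1, -4.1]
grip_width: 0.0592
finger_force: 30.0
```

>>> servo_tool([
  {"x": 0,"y": 0,"z": 0.003,"wx": 0,"wy": 0,"wz": 0},
  {"x": 0,"y": 0,"z": 0.005,"wx": 0,"wy": 0,"wz": 0},
  {"x": 0,"y": 0,"z": 0.007,"wx": 0,"wy": 0,"wz": 0},
  {"x": 0,"y": 0,"z": 0.007,"wx": 0,"wy": 0,"wz": 0},
])

```text
t: 24.32
tcp_pos: [0.4684, 0.3425, 0.0597]
eef_rot: [-0.0, 1.0, -0.026, 0.001]
wrist_force: [-0.2, 0.2, -3.5]
grip_width: 0.0592
finger_force: 30.0
```

```bash
python3 - <<'E'
from kin import *
st()
E
```

```text
t 24.325 q [ 0.551  0.607  1.691 -0.     0.842  2.174] p [0.4684 0.3425 0.0597] F [-0.2  0.2 -3.5] gw 0.0592 ff 29.999139756546356
grasp pt [0.4684 0.3425 0.0785]
[[ 0.999 -0.052  0.001]
 [-0.052 -0.999  0.   ]
 [ 0.001 -0.001 -1.   ]]
```

>>> servo_tool([
  {"x": -0.002,"y": 0,"z": 0.003,"wx": 0,"wy": 0,"wz": 0},
  {"x": -0.002,"y": 0,"z": 0.005,"wx": 0,"wy": 0,"wz": 0},
  {"x": -0.002,"y": 0,"z": 0.007,"wx": 0,"wy": 0,"wz": 0},
  {"x": -0.002,"y": 0,"z": 0.007,"wx": 0,"wy": 0,"wz": 0},
])

```text
t: 24.82
tcp_pos: [0.4675, 0.3425, 0.0566]
eef_rot: [-0.0, 1.0, -0.026, 0.0]
wrist_force: [-1.4, -1.1, -0.8]
grip_width: 0.0595
finger_force: 30.0
```

```bash
python3 - <<'E'
from kin import *
st()
E
```

```text
t 24.825 q [ 0.552  0.611  1.694 -0.     0.836  2.175] p [0.4675 0.3425 0.0566] F [-1.4 -1.1 -0.8] gw 0.0595 ff 29.999682240304537
grasp pt [0.4675 0.3425 0.0754]
[[ 0.999 -0.052  0.001]
 [-0.052 -0.999  0.   ]
 [ 0.001 -0.    -1.   ]]
```

>>> servo_tool([
  {"x": 0,"y": 0,"z": 0.001,"wx": 0,"wy": 0,"wz": 0},
  {"x": 0,"y": 0,"z": 0.0015,"wx": 0,"wy": 0,"wz": 0},
])

```text
t: 25.08
tcp_pos: [0.4675, 0.3425, 0.0565]
eef_rot: [-0.0, 1.0, -0.026, 0.0]
wrist_force: [-4.7, -1.6, 8.1]
grip_width: 0.0595
finger_force: 30.0
```

>>> servo_tool([
  {"x": 0,"y": 0,"z": 0,"wx": 0,"wy": 0,"wz": 0},
  {"x": 0,"y": 0,"z": 0,"wx": 0,"wy": 0,"wz": 0},
  {"x": 0,"y": 0,"z": 0,"wx": 0,"wy": 0,"wz": 0},
  {"x": 0,"y": 0,"z": 0,"wx": 0,"wy": 0,"wz": 0},
], grip=80)

```text
t: 25.58
tcp_pos: [0.4675, 0.3425, 0.0559]
eef_rot: [-0.0, 1.0, -0.026, 0.0]
wrist_force: [-0.1, 0.4, -0.3]
grip_width: 0.0803
finger_force: 0.0
```

>>> servo_tool([
  {"x": 0,"y": 0,"z": -0.03,"wx": 0,"wy": 0,"wz": 0},
  {"x": 0,"y": 0,"z": -0.1,"wx": 0,"wy": 0,"wz": 0},
  {"x": 0,"y": 0,"z": -0.22,"wx": 0,"wy": 0,"wz": 0},
  {"x": 0,"y": 0,"z": -0.36,"wx": 0,"wy": 0,"wz": 0},
  {"x": 0,"y": 0,"z": -0.48,"wx": 0,"wy": 0,"wz": 0},
])

```text
t: 26.2
tcp_pos: [0.4673, 0.3424, 0.2511]
eef_rot: [-0.001, 1.0, -0.026, 0.001]
wrist_force: [0.4, -0.3, 0.1]
grip_width: 0.0799
finger_force: 0.0
```

```bash
python3 - <<'E'
from kin import *
from station import ctrl
st()
ims={}
for n in('scene','top'):
    g=ctrl.grab_frame(n);pickle.dump(g,open(n+'4.pkl','wb'));p=proj(g,[.467,.342,.117])[0]
    print(n,p)
    m=cv2.inRange(cv2.cvtColor(g['pixels'],cv2.COLOR_RGB2HSV),(22,150,120),(35,255,255))
    nn,l,s,c=cv2.connectedComponentsWithStats(m)
    for i in range(1,nn):
        if s[i,4]>20 and np.hypot(*(c[i]-p))<80: print(n,s[i],c[i],onz(g,c[i],.117))
# hood: candidate knob centre path
c=np.array([.565,.2715,.066]);yaw=-.054;X=np.array([np.cos(yaw),np.sin(yaw),0]);Z=np.array([0,0,1])
for ph in(1.35,1.44,1.5):
    u=-X*np.cos(ph)+Z*np.sin(ph);w=X*np.sin(ph)+Z*np.cos(ph)
    e=c+.235*u+.03*w;print(ph,e.round(3),[proj(load(n),e)[0].round(1) for n in('top','scene')])
E
```

```text
t 26.2 q [ 0.552  0.373  1.537 -0.     1.229  2.175] p [0.4673 0.3424 0.2511] F [ 0.4 -0.3  0.1] gw 0.0799 ff 0.0
grasp pt [0.4673 0.3424 0.2699]
[[ 0.999 -0.052  0.002]
 [-0.052 -0.999  0.001]
 [ 0.002 -0.001 -1.   ]]
scene [371.47541759 115.27108234]
scene [363 109  16  15 184] [370.52173913 115.86413043] [0.46679346 0.33804622 0.117     ]
scene [382 117   9  13  60] [385.95 121.35] [0.51290059 0.36605357 0.117     ]
top [134.7511882  233.66082978]
top [128 228  17  16 169] [136.34319527 236.92307692] [0.45710066 0.33682698 0.117     ]
1.35 [0.543 0.273 0.302] [array([141.1, 192.9]), array([380.3, 116.4])]
1.44 [0.564 0.272 0.303] [array([141.7, 185. ]), array([384.8, 121.8])]
1.5 [0.578 0.271 0.303] [array([142.3, 179.8]), array([387.8, 125.5])]
```

The jar is on the pad: lid in the scene view at (370.5,115.9), about (0.467, 0.338). Next I'll plan gripping the knob and moving it along the hood's arc with the tool pointing down.

```bash
cat > hood.py <<'E'
from kin import *
c=np.array([.5655,.2755,.066]);yaw=-.054;X=np.array([np.cos(yaw),np.sin(yaw),0]);Z=np.array([0,0,1.])
def G(ph,r=.228,zz=.03):
    u=-X*np.cos(ph)+Z*np.sin(ph);w=X*np.sin(ph)+Z*np.cos(ph);return c+r*u+zz*w
E
python3 - <<'E'
from hood import *
R=Rt(-3,90)
g=G(1.44);print(g);delta(g+[0,0,.10],R,.0188)
for ph in(1.44,1,.5,0):print(ph,G(ph).round(3),*ik(G(ph),R,[[.55,.4,1.54,0,1.2,2.17]]))
a=G(1.44)
for ph in np.arange(1.38,-.01,-.06):
    d=R.T@(G(ph)-a)/.4;print(round(ph,2),d.round(3))
E
```

```text
[0.56550713 0.27549961 0.29596521]
shift [ 0.252  0.156 -0.306] turn [-0.003 -0.004  0.   ]
1.44 [0.566 0.275 0.296] [ 0.45  0.46  1.26 -0.    1.41  2.08] 1.64614074629349e-23
1 [0.468 0.281 0.274] [ 0.54  0.32  1.53 -0.    1.29  2.16] 7.05062335225027e-29
0.5 [0.38  0.286 0.202] [ 0.64  0.27  1.8  -0.    1.07  2.27] 3.596814770961035e-26
0 [0.338 0.288 0.096] [ 0.71  0.38  1.98 -0.    0.78  2.33] 2.7404552411271366e-23
1.38 [-0.034 -0.     0.001]
1.32 [-0.069 -0.     0.004]
1.26 [-0.103 -0.     0.009]
1.2 [-0.137 -0.     0.016]
1.14 [-0.17  -0.     0.026]
1.08 [-0.203 -0.     0.037]
1.02 [-0.234 -0.     0.05 ]
0.96 [-0.265 -0.     0.065]
0.9 [-0.296 -0.     0.082]
0.84 [-0.325 -0.001  0.1  ]
0.78 [-0.352 -0.001  0.121]
0.72 [-0.379 -0.001  0.143]
0.66 [-0.404 -0.001  0.166]
0.6 [-0.428 -0.001  0.191]
0.54 [-0.45  -0.001  0.218]
0.48 [-0.471 -0.001  0.245]
0.42 [-0.49  -0.001  0.274]
0.36 [-0.507 -0.001  0.304]
0.3 [-0.522 -0.001  0.335]
0.24 [-0.536 -0.001  0.367]
0.18 [-0.547 -0.001  0.399]
0.12 [-0.557 -0.001  0.432]
0.06 [-0.564 -0.001  0.466]
-0.0 [-0.57  -0.001  0.5  ]
```

>>> servo_tool([
  {"x": 0,"y": 0,"z": -0.12,"wx": 0,"wy": 0,"wz": 0},
  {"x": 0,"y": 0,"z": -0.26,"wx": 0,"wy": 0,"wz": 0},
  {"x": 0.06,"y": 0.04,"z": -0.306,"wx": 0,"wy": -0.002,"wz": 0},
  {"x": 0.18,"y": 0.11,"z": -0.306,"wx": -0.002,"wy": -0.003,"wz": 0},
  {"x": 0.252,"y": 0.153,"z": -0.306,"wx": -0.003,"wy": -0.004,"wz": 0},
])

```text
t: 26.92
tcp_pos: [0.566, 0.2747, 0.3702]
eef_rot: [0.003, 1.0, -0.026, -0.004]
wrist_force: [-0.2, -0.4, -0.2]
grip_width: 0.0796
finger_force: 0.0
```

>>> servo_tool([
  {"x": 0,"y": 0,"z": 0,"wx": 0,"wy": 0,"wz": 0},
  {"x": 0,"y": 0,"z": 0,"wx": 0,"wy": 0,"wz": 0},
], grip=60)

```text
t: 27.18
tcp_pos: [0.5641, 0.2764, 0.3703]
eef_rot: [0.003, 1.0, -0.026, -0.004]
wrist_force: [-0.6, 0.3, 0.1]
grip_width: 0.0643
finger_force: 0.0
```

```bash
python3 - <<'E'
from hood import *
from station import ctrl
st();delta(G(1.44)+[0,.001,0],Rt(-3,90),.0188)
g=ctrl.grab_frame('scene');a=g['pixels'][60:200,290:450]
t=ctrl.grab_frame('top');b=t['pixels'][150:290,60:220]
cv2.imwrite('pics/h.png',cv2.resize(np.hstack([a,b]),(800,350),interpolation=2)[...,::-1])
for n,f in(('scene',g),('top',t)): print(n,proj(f,G(1.44,.235)))
E
```

```text
t 27.175 q [ 3.820e-01  4.080e-01  1.203e+00 -2.000e-03  1.541e+00  2.005e+00] p [0.5641 0.2764 0.3703] F [-0.6  0.3  0.1] gw 0.0643 ff 0.0
grasp pt [0.5643 0.2765 0.3891]
[[ 0.999 -0.052 -0.008]
 [-0.052 -0.999 -0.006]
 [-0.008  0.006 -1.   ]]
shift [ 0.005 -0.002  0.233] turn [0.003 0.004 0.   ]
scene [[385.98929647 121.13611027]]
top [[140.21780738 184.84021577]]
```

View pics/h.png

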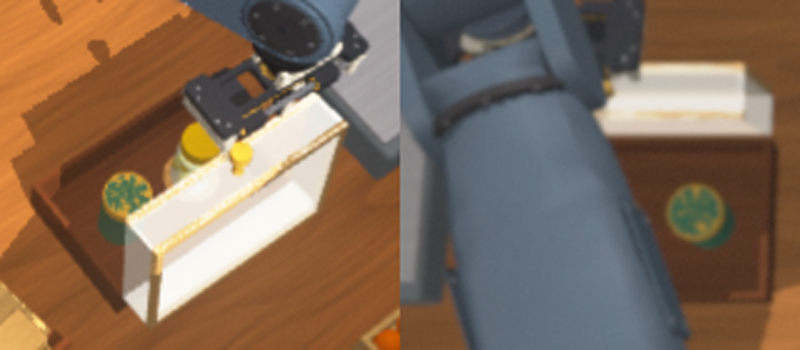

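The jar stands in the case at crop (200,150). The knob at crop (240,155) matches the prediction (386,121). Descend and grip it.

>>> servo_tool([
  {"x": 0.005,"y": -0.002,"z": 0.06,"wx": 0.001,"wy": 0.002,"wz": 0},
  {"x": 0.005,"y": -0.002,"z": 0.13,"wx": 0.003,"wy": 0.004,"wz": 0},
  {"x": 0.005,"y": -0.002,"z": 0.19,"wx": 0.003,"wy": 0.004,"wz": 0},
  {"x": 0.005,"y": -0.002,"z": 0.225,"wx": 0.003,"wy": 0.004,"wz": 0},
  {"x": 0.005,"y": -0.002,"z": 0.233,"wx": 0.003,"wy": 0.004,"wz": 0},
])

```text
t: 27.9
tcp_pos: [0.5656, 0.2765, 0.2769]
eef_rot: [0.0, 1.0, -0.026, 0.0]
wrist_force: [-1.6, 0.5, 0.2]
grip_width: 0.0597
finger_force: 0.0
```

>>> servo_tool([
  {"x": 0,"y": 0,"z": 0,"wx": 0,"wy": 0,"wz": 0},
  {"x": 0,"y": 0,"z": 0,"wx": 0,"wy": 0,"wz": 0},
  {"x": 0,"y": 0,"z": 0,"wx": 0,"wy": 0,"wz": 0},
  {"x": 0,"y": 0,"z": 0,"wx": 0,"wy": 0,"wz": 0},
  {"x": 0,"y": 0,"z": 0,"wx": 0,"wy": 0,"wz": 0},
], grip=5, squeeze=15)

```text
t: 28.52
tcp_pos: [0.5662, 0.2776, 0.2776]
eef_rot: [-0.002, 1.0, -0.026, 0.001]
wrist_force: [1.1, 7.7, -0.3]
grip_width: 0.027
finger_force: 15.0
```

```bash
python3 - <<'E'
from hood import *
st()
E
```

```text
t 28.525 q [3.810e-01 4.500e-01 1.358e+00 2.000e-03 1.331e+00 2.003e+00] p [0.5662 0.2776 0.2776] F [ 1.1  7.7 -0.3] gw 0.027 ff 14.999935731757432
grasp pt [0.5662 0.2775 0.2964]
[[ 0.999 -0.052  0.002]
 [-0.052 -0.999  0.003]
 [ 0.002 -0.003 -1.   ]]
```

Knob held (27 mm). First arc segment:

>>> servo_tool([
  {"x": -0.02,"y": -0.003,"z": 0,"wx": 0,"wy": 0,"wz": 0},
  {"x": -0.05,"y": -0.004,"z": 0.002,"wx": 0,"wy": 0,"wz": 0},
  {"x": -0.085,"y": -0.004,"z": 0.006,"wx": 0,"wy": 0,"wz": 0},
  {"x": -0.12,"y": -0.004,"z": 0.012,"wx": 0,"wy": 0,"wz": 0},
  {"x": -0.154,"y": -0.004,"z": 0.021,"wx": 0,"wy": 0,"wz": 0},
])

```text
t: 29.15
tcp_pos: [0.504, 0.2791, 0.2689]
eef_rot: [0.002, 1.0, -0.026, 0.001]
wrist_force: [2.3, -11.8, 2.3]
grip_width: 0.0274
finger_force: 15.0
```

```bash
cat > plan.py <<'E'
from hood import *
st();R=Rt(-3,90)
from station import ctrl
o=ctrl.observe();g=o['tcp_pos']+[0,0,.0188]-c;a=g@X;z=g[2]
ph=np.arctan2(z,-a)-np.arctan2(.03,.228);print('phi',ph,'r',np.hypot(a,z),'nom',np.hypot(.228,.03))
for p in ph-np.arange(.06,.63,.06): print(round(p,2),(R.T@(G(p)-G(ph))/.4).round(3))
E
python3 plan.py
```

```text
t 29.15 q [ 0.427  0.354  1.52  -0.004  1.268  2.051] p [0.504  0.2791 0.2689] F [  2.3 -11.8   2.3] gw 0.0274 ff 14.999882400152273
grasp pt [0.504  0.2792 0.2877]
[[ 0.999 -0.052  0.001]
 [-0.052 -0.999 -0.003]
 [ 0.001  0.003 -1.   ]]
phi 1.1690501725124656 r 0.23009415203201922 nom 0.2299652147608416
1.11 [-0.033 -0.     0.01 ]
1.05 [-0.065 -0.     0.022]
0.99 [-0.097 -0.     0.036]
0.93 [-0.127 -0.     0.052]
0.87 [-0.157 -0.     0.07 ]
0.81 [-0.185 -0.     0.09 ]
0.75 [-0.213 -0.     0.111]
0.69 [-0.238 -0.     0.134]
0.63 [-0.263 -0.     0.158]
0.57 [-0.286 -0.     0.184]
```

>>> servo_tool([
  {"x": -0.033,"y": 0.003,"z": 0.01,"wx": 0,"wy": 0,"wz": 0},
  {"x": -0.065,"y": 0.003,"z": 0.022,"wx": 0,"wy": 0,"wz": 0},
  {"x": -0.097,"y": 0.003,"z": 0.036,"wx": 0,"wy": 0,"wz": 0},
  {"x": -0.127,"y": 0.003,"z": 0.052,"wx": 0,"wy": 0,"wz": 0},
  {"x": -0.157,"y": 0.003,"z": 0.07,"wx": 0,"wy": 0,"wz": 0},
])

```text
t: 29.78
tcp_pos: [0.4408, 0.2805, 0.2407]
eef_rot: [0.003, 1.0, -0.026, -0.0]
wrist_force: [-0.5, -18.0, 5.0]
grip_width: 0.0271
finger_force: 15.0
```

```bash
python3 plan.py
```

```text
t 29.775 q [ 0.48   0.279  1.694 -0.005  1.171  2.105] p [0.4408 0.2805 0.2407] F [ -0.5 -18.    5. ] gw 0.0271 ff 14.999879613169469
grasp pt [0.4408 0.2806 0.2595]
[[ 0.999 -0.052 -0.   ]
 [-0.052 -0.999 -0.005]
 [ 0.     0.005 -1.   ]]
phi 0.867113952171832 r 0.23030709566814656 nom 0.2299652147608416
0.81 [-0.028 -0.     0.02 ]
0.75 [-0.056 -0.     0.041]
0.69 [-0.081 -0.     0.064]
0.63 [-0.106 -0.     0.088]
0.57 [-0.129 -0.     0.114]
0.51 [-0.15  -0.     0.141]
0.45 [-0.17  -0.     0.169]
0.39 [-0.188 -0.     0.198]
0.33 [-0.204 -0.     0.229]
0.27 [-0.218 -0.     0.26 ]
```

>>> servo_tool([
  {"x": -0.028,"y": 0.004,"z": 0.02,"wx": 0,"wy": 0,"wz": 0},
  {"x": -0.056,"y": 0.005,"z": 0.041,"wx": 0,"wy": 0,"wz": 0},
  {"x": -0.081,"y": 0.006,"z": 0.064,"wx": 0,"wy": 0,"wz": 0},
  {"x": -0.106,"y": 0.0065,"z": 0.088,"wx": 0,"wy": 0,"wz": 0},
  {"x": -0.129,"y": 0.007,"z": 0.114,"wx": 0,"wy": 0,"wz": 0},
])

```text
t: 30.4
tcp_pos: [0.3884, 0.2816, 0.1949]
eef_rot: [0.001, 1.0, -0.026, -0.001]
wrist_force: [-4.4, -8.8, 6.3]
grip_width: 0.0275
finger_force: 15.0
```

```bash
python3 plan.py
```

```text
t 30.4 q [ 5.310e-01  2.530e-01  1.852e+00 -2.000e-03  1.039e+00  2.154e+00] p [0.3884 0.2816 0.1949] F [-4.4 -8.8  6.3] gw 0.0275 ff 15.000277434010059
grasp pt [0.3884 0.2816 0.2137]
[[ 0.999 -0.052 -0.002]
 [-0.052 -0.999 -0.003]
 [-0.002  0.003 -1.   ]]
phi 0.5641888506199795 r 0.23070189856787507 nom 0.2299652147608416
0.5 [-0.021 -0.     0.027]
0.44 [-0.041 -0.     0.056]
0.38 [-0.059 -0.     0.085]
0.32 [-0.075 -0.     0.116]
0.26 [-0.089 -0.     0.147]
0.2 [-0.101 -0.     0.179]
0.14 [-0.112 -0.     0.212]
0.08 [-0.12  -0.     0.246]
0.02 [-0.126 -0.     0.279]
-0.04 [-0.131 -0.     0.314]
```

>>> servo_tool([
  {"x": -0.021,"y": 0.002,"z": 0.027,"wx": 0,"wy": 0,"wz": 0},
  {"x": -0.041,"y": 0.003,"z": 0.056,"wx": 0,"wy": 0,"wz": 0},
  {"x": -0.059,"y": 0.004,"z": 0.085,"wx": 0,"wy": 0,"wz": 0},
  {"x": -0.075,"y": 0.004,"z": 0.116,"wx": 0,"wy": 0,"wz": 0},
  {"x": -0.089,"y": 0.005,"z": 0.147,"wx": 0,"wy": 0,"wz": 0},
])

```text
t: 31.02
tcp_pos: [0.352, 0.2822, 0.1358]
eef_rot: [0.001, 1.0, -0.026, -0.002]
wrist_force: [-9.1, 0.1, 6.1]
grip_width: 0.0272
finger_force: 15.0
```

```bash
python3 plan.py
```

```text
t 31.025 q [5.720e-01 2.910e-01 1.976e+00 1.000e-03 8.780e-01 2.194e+00] p [0.352  0.2822 0.1358] F [-9.1  0.1  6.1] gw 0.0272 ff 15.000362447462976
grasp pt [0.3521 0.2822 0.1546]
[[ 0.999 -0.052 -0.003]
 [-0.052 -0.999 -0.001]
 [-0.003  0.001 -1.   ]]
phi 0.2624369658802831 r 0.23118240381671767 nom 0.2299652147608416
0.2 [-0.012 -0.     0.032]
0.14 [-0.023 -0.     0.065]
0.08 [-0.031 -0.     0.099]
0.02 [-0.037 -0.     0.133]
-0.04 [-0.041 -0.     0.167]
-0.1 [-0.044 -0.     0.201]
-0.16 [-0.044 -0.     0.236]
-0.22 [-0.042 -0.     0.27 ]
-0.28 [-0.038 -0.     0.304]
-0.34 [-0.032 -0.     0.338]
```

>>> servo_tool([
  {"x": -0.013,"y": 0,"z": 0.025,"wx": 0,"wy": 0,"wz": 0},
  {"x": -0.021,"y": 0.001,"z": 0.05,"wx": 0,"wy": 0,"wz": 0},
  {"x": -0.028,"y": 0.001,"z": 0.074,"wx": 0,"wy": 0,"wz": 0},
  {"x": -0.034,"y": 0.001,"z": 0.096,"wx": 0,"wy": 0,"wz": 0},
  {"x": -0.039,"y": 0.001,"z": 0.115,"wx": 0,"wy": 0,"wz": 0},
])

```text
t: 31.65
tcp_pos: [0.3373, 0.2826, 0.0897]
eef_rot: [0.001, 1.0, -0.026, -0.001]
wrist_force: [-4.9, -2.4, 3.2]
grip_width: 0.0273
finger_force: 15.0
```

```bash
python3 plan.py | head -3
```

```text
t 31.65 q [0.591 0.356 2.036 0.    0.752 2.214] p [0.3373 0.2826 0.0897] F [-4.9 -2.4  3.2] gw 0.0273 ff 14.96127545957279
grasp pt [0.3374 0.2826 0.1085]
[[ 0.999 -0.052 -0.002]
```

>>> servo_tool([
  {"x": -0.001,"y": 0,"z": 0.007,"wx": 0,"wy": 0,"wz": 0},
  {"x": -0.002,"y": 0,"z": 0.013,"wx": 0,"wy": 0,"wz": 0},
  {"x": -0.002,"y": 0,"z": 0.018,"wx": 0,"wy": 0,"wz": 0},
  {"x": -0.003,"y": 0,"z": 0.023,"wx": 0,"wy": 0,"wz": 0},
  {"x": -0.003,"y": 0,"z": 0.028,"wx": 0,"wy": 0,"wz": 0},
])

```text
t: 32.28
tcp_pos: [0.3354, 0.2826, 0.0785]
eef_rot: [0.001, 1.0, -0.026, -0.002]
wrist_force: [-12.3, 0.5, 3.5]
grip_width: 0.0271
finger_force: 14.9
```

>>> servo_tool([
  {"x": 0,"y": 0,"z": 0.003,"wx": 0,"wy": 0,"wz": 0},
  {"x": 0,"y": 0,"z": 0.005,"wx": 0,"wy": 0,"wz": 0},
  {"x": 0,"y": 0,"z": 0.005,"wx": 0,"wy": 0,"wz": 0},
])

```text
t: 32.65
tcp_pos: [0.3351, 0.2825, 0.0764]
eef_rot: [0.001, 1.0, -0.026, -0.002]
wrist_force: [-12.0, 1.4, 2.2]
grip_width: 0.0272
finger_force: 14.9
```

```bash
python3 plan.py | head -3
```

```text
t 32.65 q [5.940e-01 3.800e-01 2.046e+00 1.000e-03 7.200e-01 2.216e+00] p [0.3351 0.2825 0.0764] F [-12.    1.4   2.2] gw 0.0272 ff 14.911518165863527
grasp pt [0.3352 0.2826 0.0952]
[[ 0.999 -0.052 -0.004]
```

>>> servo_tool([
  {"x": -0.002,"y": 0,"z": 0.003,"wx": 0,"wy": 0,"wz": 0},
  {"x": -0.003,"y": 0,"z": 0.006,"wx": 0,"wy": 0,"wz": 0},
  {"x": -0.003,"y": 0,"z": 0.009,"wx": 0,"wy": 0,"wz": 0},
  {"x": -0.003,"y": 0,"z": 0.009,"wx": 0,"wy": 0,"wz": 0},
])

```text
t: 33.15
tcp_pos: [0.3346, 0.2826, 0.0729]
eef_rot: [0.001, 1.0, -0.026, -0.001]
wrist_force: [-8.2, 0.2, 0.5]
grip_width: 0.0274
finger_force: 14.9
```

```bash
python3 plan.py | head -3
```

```text
t 33.15 q [5.950e-01 3.860e-01 2.050e+00 1.000e-03 7.090e-01 2.217e+00] p [0.3346 0.2826 0.0729] F [-8.2  0.2  0.5] gw 0.0274 ff 14.93930051161442
grasp pt [0.3347 0.2826 0.0917]
[[ 0.999 -0.052 -0.003]
```

```bash
python3 - <<'E'
from hood import *
from station import ctrl
g=ctrl.grab_frame('scene');a=g['pixels'][60:200,290:450]
t=ctrl.grab_frame('top');b=t['pixels'][150:290,60:220]
pickle.dump(g,open('scene5.pkl','wb'))
cv2.imwrite('pics/i.png',cv2.resize(np.hstack([a,b]),(800,350),interpolation=2)[...,::-1])
for ph in(0,.1):
  for nm,l in(('front top corners',[(-.2,-.145,.06),(-.2,.145,.06)]),('hinge top corners',[(0,-.145,.06),(0,.145,.06)])):
    Y=np.array([-X[1],X[0],0]);u=-X*np.cos(ph)+Z*np.sin(ph);w=X*np.sin(ph)+Z*np.cos(ph)
    P=[c-p[0]*u+p[1]*Y+p[2]*w for p in l];print(ph,nm,((proj(g,P)-[290,60])*2.5).round(),((proj(t,P)-[60,150])*2.5+[400,0]).round())
E
```

```text
0 front top corners [[ 34. 157.]
 [211.  50.]] [[753. 297.]
 [503. 289.]]
0 hinge top corners [[123. 275.]
 [302. 161.]] [[765. 129.]
 [523. 122.]]
0.1 front top corners [[ 38. 154.]
 [217.  46.]] [[751. 289.]
 [498. 282.]]
0.1 hinge top corners [[126. 279.]
 [305. 165.]] [[765. 124.]
 [524. 117.]]
```

View pics/i.png

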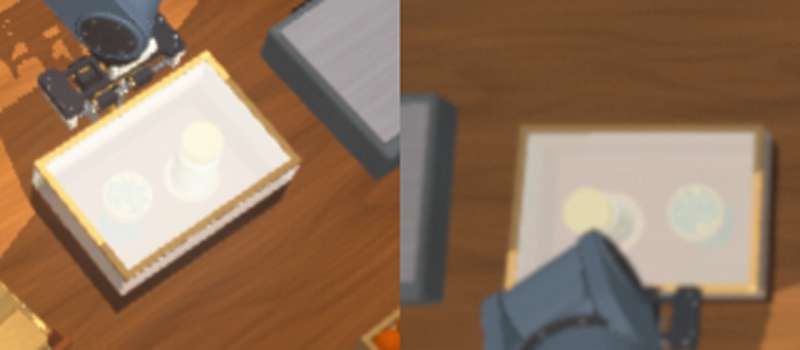

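The hood looks closed over the jar and tin: front corners (34,160) and (208,53) against a predicted (34,157) and (211,50). Next I'll release the knob and press gently on the front edge to confirm.

>>> servo_tool([
  {"x": 0,"y": 0,"z": -0.006,"wx": 0,"wy": 0,"wz": 0},
  {"x": 0,"y": 0,"z": -0.006,"wx": 0,"wy": 0,"wz": 0},
  {"x": 0,"y": 0,"z": -0.006,"wx": 0,"wy": 0,"wz": 0},
  {"x": 0,"y": 0,"z": -0.006,"wx": 0,"wy": 0,"wz": 0},
], grip=60)

```text
t: 33.75
tcp_pos: [0.3367, 0.2834, 0.0758]
eef_rot: [-0.0, 1.0, -0.026, 0.0]
wrist_force: [-0.8, -0.4, -0.8]
grip_width: 0.059
finger_force: 0.0
```

>>> servo_tool([
  {"x": 0,"y": 0,"z": -0.05,"wx": 0,"wy": 0,"wz": 0},
  {"x": 0,"y": 0,"z": -0.12,"wx": 0,"wy": 0,"wz": 0},
  {"x": 0,"y": 0,"z": -0.2,"wx": 0,"wy": 0,"wz": 0},
  {"x": 0,"y": 0,"z": -0.27,"wx": 0,"wy": 0,"wz": 0},
  {"x": 0,"y": 0,"z": -0.27,"wx": 0,"wy": 0,"wz": 0},
])

```text
t: 34.38
tcp_pos: [0.3374, 0.2839, 0.1852]
eef_rot: [-0.001, 1.0, -0.026, 0.002]
wrist_force: [-0.6, 0.1, -0.2]
grip_width: 0.0602
finger_force: 0.0
```

>>> servo_tool([
  {"x": 0.04,"y": 0,"z": 0,"wx": 0,"wy": 0,"wz": 0},
  {"x": 0.09,"y": 0,"z": 0,"wx": 0,"wy": 0,"wz": 0},
  {"x": 0.1,"y": 0,"z": 0,"wx": 0,"wy": 0,"wz": 0},
  {"x": 0.1,"y": 0,"z": 0,"wx": 0,"wy": 0,"wz": 0},
  {"x": 0.1,"y": 0,"z": 0,"wx": 0,"wy": 0,"wz": 0},
], grip=0)

```text
t: 35.0
tcp_pos: [0.3762, 0.2812, 0.1836]
eef_rot: [0.0, 1.0, -0.026, 0.0]
wrist_force: [-0.3, -0.1, -0.1]
grip_width: 0.0145
finger_force: 0.0
```

```bash
python3 - <<'E'
from hood import *
st();delta([.375,.283,.131],Rt(-3,90))
E
```

```text
t 35.0 q [ 0.543  0.249  1.89  -0.     1.003  2.166] p [0.3762 0.2812 0.1836] F [-0.3 -0.1 -0.1] gw 0.0145 ff 0.0
grasp pt [0.3762 0.2812 0.2024]
[[ 0.999 -0.052  0.   ]
 [-0.052 -0.999 -0.   ]
 [ 0.     0.    -1.   ]]
shift [-0.003 -0.004  0.132] turn [ 0. -0.  0.]
```

>>> servo_tool([
  {"x": -0.003,"y": -0.004,"z": 0.05,"wx": 0,"wy": 0,"wz": 0},
  {"x": -0.003,"y": -0.004,"z": 0.09,"wx": 0,"wy": 0,"wz": 0},
  {"x": -0.003,"y": -0.004,"z": 0.12,"wx": 0,"wy": 0,"wz": 0},
  {"x": -0.003,"y": -0.004,"z": 0.13,"wx": 0,"wy": 0,"wz": 0},
  {"x": -0.003,"y": -0.004,"z": 0.135,"wx": 0,"wy": 0,"wz": 0},
])

```text
t: 35.62
tcp_pos: [0.3755, 0.283, 0.13]
eef_rot: [-0.0, 1.0, -0.026, 0.0]
wrist_force: [0.9, -0.1, 0.4]
grip_width: 0.0006
finger_force: 0.0
```

>>> servo_tool([
  {"x": 0,"y": 0,"z": 0.003,"wx": 0,"wy": 0,"wz": 0},
  {"x": 0,"y": 0,"z": 0.006,"wx": 0,"wy": 0,"wz": 0},
  {"x": 0,"y": 0,"z": 0.009,"wx": 0,"wy": 0,"wz": 0},
  {"x": 0,"y": 0,"z": 0.009,"wx": 0,"wy": 0,"wz": 0},
])

```text
t: 36.12
tcp_pos: [0.3755, 0.283, 0.1263]
eef_rot: [-0.0, 1.0, -0.026, 0.0]
wrist_force: [-0.5, -0.0, 0.7]
grip_width: 0.0007
finger_force: 0.5
```

>>> servo_tool([
  {"x": 0,"y": 0,"z": 0.001,"wx": 0,"wy": 0,"wz": 0},
  {"x": 0,"y": 0,"z": 0.002,"wx": 0,"wy": 0,"wz": 0},
  {"x": 0,"y": 0,"z": 0.003,"wx": 0,"wy": 0,"wz": 0},
  {"x": 0,"y": 0,"z": 0.003,"wx": 0,"wy": 0,"wz": 0},
])

```text
t: 36.62
tcp_pos: [0.3756, 0.283, 0.1261]
eef_rot: [-0.0, 1.0, -0.026, 0.001]
wrist_force: [-6.4, -3.0, 17.1]
grip_width: 0.0005
finger_force: 8.9
```

Hard stop at z = 0.126 with 17 N, well above the 3 to 6 N closing force, so the hood is fully closed. Retreat and check the bystanders numerically.

>>> servo_tool([
  {"x": 0,"y": 0,"z": -0.04,"wx": 0,"wy": 0,"wz": 0},
  {"x": 0,"y": 0,"z": -0.14,"wx": 0,"wy": 0,"wz": 0},
  {"x": -0.05,"y": 0.05,"z": -0.25,"wx": 0,"wy": 0,"wz": 0},
  {"x": -0.1,"y": 0.15,"z": -0.35,"wx": 0,"wy": 0,"wz": 0},
  {"x": -0.1,"y": 0.28,"z": -0.4,"wx": 0,"wy": 0,"wz": 0},
])

```text
t: 37.25
tcp_pos: [0.329, 0.1726, 0.2868]
eef_rot: [-0.001, 1.0, -0.025, 0.002]
wrist_force: [0.5, -0.5, -0.3]
grip_width: 0.0003
finger_force: 0.0
```

>>> servo_tool([
  {"x": 0,"y": 0.12,"z": 0,"wx": 0,"wy": 0,"wz": 0},
  {"x": 0,"y": 0.25,"z": 0,"wx": 0,"wy": 0,"wz": 0},
  {"x": 0,"y": 0.3,"z": 0,"wx": 0,"wy": 0,"wz": 0},
  {"x": 0,"y": 0.3,"z": 0,"wx": 0,"wy": 0,"wz": 0},
  {"x": 0,"y": 0.3,"z": 0,"wx": 0,"wy": 0,"wz": 0},
])

```text
t: 37.88
tcp_pos: [0.3234, 0.0538, 0.285]
eef_rot: [-0.0, 1.0, -0.026, 0.0]
wrist_force: [1.1, 0.6, -0.0]
grip_width: 0.0
finger_force: 0.0
```

```bash
python3 - <<'E'
from hood import *
from station import ctrl
st()
for n in('scene','top'):
    g=ctrl.grab_frame(n);o=load(n);d=cv2.absdiff(g['pixels'],o['pixels']).max(2)
    pts={'tin':[.463,.215,.104],'thermos':[.757,.028,.205],'mug':[.345,-.309,.085],'redA':[.52,-.098,.117],'redB':[.535,-.22,.117],'purple':[.505,-.495,.1]}
    for k,p in pts.items():
        x,y=proj(g,p)[0].astype(int);print(n,k,np.median(d[y-8:y+8,x-8:x+8]),end='; ')
    hs=cv2.cvtColor(g['pixels'],cv2.COLOR_RGB2HSV)
    m=cv2.inRange(hs,(20,45,150),(38,255,255));nn,l,s,cc=cv2.connectedComponentsWithStats(m)
    p=proj(g,[.467,.342,.117])[0];print('\nexp lid',p)
    for i in range(1,nn):
        if s[i,4]>60 and np.hypot(*(cc[i]-p))<25:print(s[i],cc[i],onz(g,cc[i],.117))
E
```

```text
t 37.875 q [ 0.022 -0.161  2.054  0.     1.248  1.645] p [0.3234 0.0538 0.285 ] F [ 1.1  0.6 -0. ] gw 0.0 ff 0.0
grasp pt [0.3234 0.0538 0.3038]
[[ 0.999 -0.052  0.001]
 [-0.052 -0.999  0.   ]
 [ 0.001 -0.    -1.   ]]
scene tin 160.0; scene thermos 5.0; scene mug 4.0; scene redA 4.0; scene redB 4.0; scene purple 5.0; 
exp lid [371.47541759 115.27108234]
top tin 123.0; top thermos 7.0; top mug 9.0; top redA 7.0; top redB 7.0; top purple 8.0; 
exp lid [134.7511882  233.66082978]
[125 225  20  19 297] [134.42760943 234.26599327] [0.46520503 0.34286941 0.117     ]
```

```bash
python3 -c "
from station import ctrl
print(ctrl.sign_off())"
```

```text
the job is handed in; nothing more can be done
None
```

The jar was turned upside down for well over a second and now stands upright on the cork pad, within about 2 mm of centre. The hood is fully closed, and the job was handed in at about 38 s; on the way I stood the jar on the table once to regrip it. The mug, thermos, red jars and purple look-alike have not moved; I could not compare the tin through the closed hood, but nothing touched it.

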